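Load the vacuum desiccator and set its hose elbow

ROBOT

A 7-joint arm with a two-finger parallel gripper is mounted at the origin on the work surface. World frame = base frame: x ahead of the robot, y to its left, z up, the work surface at z = 0. Lengths are in m, angles in rad, forces in N, time in s.
With the tool pointing down it reaches from about 0.4 to 0.85 m from the base axis. Payload 10.4 kg.
Tool frame: the origin (TCP) lies on the mounting face of the last link; the fingertips stand r.tips_ahead ahead of it and the grasp point (between the pads) lies 164 mm ahead of it (r.tips_ahead is the distance from the TCP to the fingertips, in m); z points along the fingers, y is the line along which they close (so a half turn about z gives the same grasp; the last joint's range is limited). The gripper opens to 87 mm and grips with 3 to 60 N. Pads are 19 mm wide; open, the fingers measure 117 mm over their backs; the gripper's body (75 mm by 190 mm) begins 51 mm behind the grasp point.
Start: joints at [1.21, 0.332, -0.065, 1.46, 0.022, 1.35, -0.088], TCP at [0.207, -0.59, 0.405] pointing down, gripper open.
Joint ranges: [-2.6, 2.6], [-0.5, 2.12], [-1.47, 1.34], [0.16, 2.42], [-1.27, 4.41], [0.06, 2.06], [-2.6, 2.6]. Speed limits (rad/s): [2.22, 2.22, 2.79, 2.79, 3.14, 3.14, 3.14].

INTERFACE

Orientations are given as a unit quaternion [x, y, z, w].
In Python, from bench import telemetry, imaging, job, r gives the robot as it stands.
- The arm moves only by the tool move_arm, never from a script. Its argument "steps" is a list of rows, each an object of numbers: "dx", "dy", "dz": the shift along the tool's x, y, z in cm; "spin": the turn about the tool's z in rad. In form: [{"dx": .., "dy": .., "dz": .., "spin": ..}, ...]. A call has 1 to 12 rows; each row shifts and turns the commanded pose from where the row before left it, along the tool's axes as they then stand; what a row does not reach is not made up. A row lasts 1/10 s, in which the tool goes at most 50 mm and 8.59 degrees, less where a joint would pass 70% of its speed; a pose out of reach is approached as far as the arm can. A call with a gripper value outside its range is refused whole. "claw" is the finger opening in cm, from 0 to 8.7, set as the call begins (left out, the last holds). The fingers move at their own pace and stop on an object; "squeeze" is the grip in N (left out, the last holds). Time passes only in rows, so rows that do not move let the fingers close. It gives the time, the measured TCP pose, the force, the opening and the grip force at its end, in the units of the state.
- telemetry.read_state(): the state, without advancing time (a new reading comes with each control period).
- imaging.camera(name): name is "scene" or "top"; returns a dict with "img" (400x640x3 uint8, red, green, blue), "camera_matrix" (3x3 intrinsics, pixels), "D" ([k1, k2, p1, p2, k3] as OpenCV has them; the pictures are not rectified), "R" (3x3) and "t" (3): a world point X has camera coordinates R X + t. Camera axes: x right, y down, z forward; pixel columns grow to the right and rows downward; lengths in m; the calibration is good to about 2 mm. A picture is of the moment at which its call begins. There is no depth.
- job.close_job(): hands the job in; it is judged then, once.
The state is a dict: "time": time; "joint_positions": joint angles; "joint_vel": joint speeds; "joint_torque": joint torques, N m; "ee_pos": TCP position; "eef_rot": TCP orientation; "ft_force": force on the tool from outside, world axes, zero at the start; "torque": the same for the moment, N m; "width": finger opening in m; "grip_force": force on a finger pad.
Only numpy, scipy, OpenCV 4.12 (cv2) and the standard library are available. Lean on these libraries where they do the work, as an engineer would, in place of code of your own. Each camera call takes 0.05 s, during which the arm holds its last target. There are 200 camera calls.

TASK

Stand every crucible from the black mat upright inside the vacuum desiccator, shut its lid, and then turn both turnbuttons square over the lid's edge to secure it. Screw the hose elbow, which is only started on its stub on the lid, all the way down onto its rubber seal and stop with its outlet pointing straight at the inlet nipple of the vacuum pump. Leave the reagent bottles and the filament spool alone.

Things in the scene. Friction and masses are not known exactly. Their poses are not given: they have to be found in the camera images.
- chamber: vacuum desiccator fixed to the bench: an open-topped rectangular steel pan, 180 mm along its x, 260 mm along its y, 80 mm high, walls and floor 5 mm thick (inside 170 x 250 mm, floor 5 mm above the bench). Origin at the centre of its underside; its -x side is the front, where the two turnbuttons stand; the lid is hinged along the top of its +x wall
- lid (a joint): angle of the clear lid (180 mm from hinge to free edge, 254 mm wide, 15 mm thick, 0.65 kg): 0 = closed flat on the pan, about 1.5 = standing open, stop at 1.75; it turns about the chamber's y direction. The hinge is stiff and the lid stays where it is left (0.75 N m of friction: to shut it, push with about 5 N near the free edge)
- lid_hinge (a point): middle of the hinge line: at the chamber's x = +90 mm, 80 mm above the bench. The lid's underside passes about 1 mm above this line, its outer face 16 mm above it (measured square to the lid)
- lid_front (a point): middle of the lid's free front edge, half-way through its thickness; moves with the lid, closed it is 88 mm above the bench
- turnbutton_left (a joint): angle of the left (+y) wing turnbutton, in front of the pan's front wall, about a vertical axis: 0 = bar along the front edge pointing outwards (chamber +y), clear of the lid; grows as it turns inwards (clockwise from above); 1.57 = bar square over the closed lid's edge (pointing to chamber +x); stop at 1.72. Stays where it is left, 0.06 N m
- turnbutton_right (a joint): the same for the right (-y) turnbutton: 0 = pointing outwards (chamber -y), grows counter-clockwise seen from above, 1.57 = square over the lid's edge, stop at 1.72
- turnbutton_left_pivot (a point): axis of the left turnbutton at the underside of its bar, 98 mm above the bench (2 mm over the closed lid). Its x axis points along the bar
- turnbutton_right_pivot (a point): the same for the right turnbutton
- turnbutton_left_wing (a point): middle of the raised thumb wing of the left turnbutton, 26 mm out from the pivot along the bar. The wing is 32 mm long along the bar, 9 mm thick and stands from 105 to 121 mm above the bench; under it the bar is 14 mm wide and 7 mm thick and reaches 44 mm from the pivot
- turnbutton_right_wing (a point): the same for the right turnbutton
- elbow (a joint): turn of the steel 90 degree hose elbow, started on the threaded stub in the middle of the lid: 0 = top of thread, grows as it is screwed down (clockwise from above). Lid closed, the outlet points to the chamber's -x at 0, to its +y at 1.57 and again at 7.85. 5 mm down per turn; its foot meets the seal washer at 6.28, then squeezes it; thread ends at 9.6. Stays where left (0.07 N m)
- elbow_axis (a point): point on the elbow's turning axis at the height of its outlet tube, 42 mm above the elbow's foot (with the lid closed and the elbow down, about 143 mm above the bench). Its x axis points along the outlet, its z axis up the turning axis
- elbow_arm (a point): point on the outlet tube's centre line, 33 mm out from the turning axis: the plain part of the tube, 18 mm in diameter; the tube ends 62 mm from the axis; the hexagonal foot is 34 mm across and 20 mm high, the upright part 25 mm in diameter
- pump_inlet (a point): tip of the brass inlet nipple of the bench vacuum pump (fixed, grey motor and aluminium head, 240 x 130 x 155 mm) that stands to the left of the desiccator; the nipple is 135 mm above the bench and 13 mm in diameter
- mat: black rubber bench mat, 290 x 240 mm (along its x and y), 3 mm thick, fixed flat on the bench; origin at the centre of its underside
- reagent_amber: amber reagent bottle with black cap, 68 mm in diameter, 160 mm high, origin at the centre of its underside; not part of the job
- reagent_jar: white reagent jar with blue cap, 76 mm in diameter, 120 mm high, origin at the centre of its underside; not part of the job
- spool: filament spool lying flat, 200 mm in diameter, 60 mm high, origin at the centre of its underside; not part of the job
- crucible1_center (a point): white porcelain crucible with its lid on (the two are one piece), 46 mm in diameter from 13 to 37 mm above its foot, foot 40 mm across, knob on top, 47 mm high in all, about 90 g; this point is on its axis, half-way up (23.5 mm above its foot), z axis up. Stands on the mat at the start; 2 to 4 crucibles are present, the others are absent
- crucible2_center (a point): white porcelain crucible with its lid on (the two are one piece), 46 mm in diameter from 13 to 37 mm above its foot, foot 40 mm across, knob on top, 47 mm high in all, about 90 g; this point is on its axis, half-way up (23.5 mm above its foot), z axis up. Stands on the mat at the start; 2 to 4 crucibles are present, the others are absent
- crucible3_center (a point): white porcelain crucible with its lid on (the two are one piece), 46 mm in diameter from 13 to 37 mm above its foot, foot 40 mm across, knob on top, 47 mm high in all, about 90 g; this point is on its axis, half-way up (23.5 mm above its foot), z axis up. Stands on the mat at the start; 2 to 4 crucibles are present, the others are absent
- crucible4_center (a point): white porcelain crucible with its lid on (the two are one piece), 46 mm in diameter from 13 to 37 mm above its foot, foot 40 mm across, knob on top, 47 mm high in all, about 90 g; this point is on its axis, half-way up (23.5 mm above its foot), z axis up. Stands on the mat at the start; 2 to 4 crucibles are present, the others are absent
There are look-alikes about, which are no part of the job. What is shaped like the part that bears crucible1_center but turquoise is not meant.

How it is judged:
On the way, in this order (a step that is already met when the one before it is completed fails the run):
1. all crucibles stand upright in the pan (x of crucible1_center in the frame of chamber between -0.072 and 0.072 m and y of crucible1_center in the frame of chamber between -0.112 and 0.112 m and z of each of crucible1_center, crucible2_center, crucible3_center, crucible4_center in the frame of chamber below 0.04 m and angle between each of crucible1_center, crucible2_center, crucible3_center, crucible4_center's own z axis and vertical below 0.2 rad and x of crucible2_center in the frame of chamber between -0.072 and 0.072 m and y of crucible2_center in the frame of chamber between -0.112 and 0.112 m and x of crucible3_center in the frame of chamber between -0.072 and 0.072 m and y of crucible3_center in the frame of chamber between -0.112 and 0.112 m and x of crucible4_center in the frame of chamber between -0.072 and 0.072 m and y of crucible4_center in the frame of chamber between -0.112 and 0.112 m), for 0.2 s.
2. with the crucibles inside, the lid is closed (all of step 1 and value of joint lid below 0.04 rad), for 0.2 s.
3. both turnbuttons are turned over the closed lid (value of joint lid below 0.04 rad and value of joint each of turnbutton_left, turnbutton_right above 1.27 rad), for 0.2 s.
At the end, for the whole second after the job is handed in: Each crucible stands at rest in the pan within 0.2 rad of upright; lid under 0.04 rad; both turnbuttons above 1.27 rad; elbow on its seal (joint above 6.28 rad), at rest, its outlet facing the pump, its line passing within 35 mm of the inlet nipple (all of step 1 and all of step 3 and value of joint elbow above 6.28 rad and x of pump_inlet in the frame of elbow_axis above 0.1 m and y of pump_inlet in the frame of elbow_axis between -0.035 and 0.035 m and linear speed of each of crucible1, crucible2, crucible3, crucible4 below 0.02 m/s and velocity of joint elbow between -0.1 and 0.1 rad/s); the robot touches nothing.
It fails at once if a bystander (reagent bottle, jar or spool) is shifted by more than 30 mm (distance of any of reagent_amber, reagent_jar, spool from where it was at the start of the episode above 0.03 m).
It fails at once if a bystander is tipped (angle between any of reagent_amber, reagent_jar, spool's own z axis and vertical above 0.5 rad).
Of crucible1, crucible2, crucible3, crucible4 only 2 to 4 are there at a start; the rules pass over those that are not, and their reading is None.
At some moment in a run one of crucible1, crucible2, crucible3, crucible4 may be knocked a few centimetres aside while the robot is not near it.
Once in a run the grip may slacken for a moment while it holds something.
It also fails if it takes over 210 s, if anything falls off the work surface, if the arm or the gripper's body presses on something with over 40 N, if the wrist force passes 120 N, or if a joint passes its speed limit or range.

## Working session

There is one attempt and no reset: what is moved stays moved. The work goes in short steps, Python scripts to look and compute and a tool call to move; the robot and the scene stay as the last step left them, time stands still between calls to the robot, and variables do not carry over. Pictures are saved under pics/ and viewed, at most 14 in all, crops included, and the job is handed in when it is done.

Besides the shell and the picture viewer there is one more tool, called after "Emit:" by a JSON object that holds its "op" and its "data", one argument or row to a line. move_arm: Moves the arm, as the interface text tells. Its arguments: {"type":"object","properties":{"steps":{"type":"array","items":{"type":"object","properties":{"dx":{"type":"number"},"dy":{"type":"number"},"dz":{"type":"number"},"spin":{"type":"number"}}}},"claw":{"type":"number"},"squeeze":{"type":"number"}},"required":["steps"]}

```bash
mkdir -p pics; ls; python3 - <<'E'
from bench import telemetry, imaging, job, r
import cv2,numpy as np
print(r.tips_ahead)
s=telemetry.read_state(); print(s)
for n in("scene","top"):
    c=imaging.camera(n); cv2.imwrite(f"pics/{n}0.png",c["img"][:,:,::-1]); np.savez(f"pics/{n}0.npz",**c)
    print(n,c["camera_matrix"].tolist(),c["D"],c["R"].tolist(),c["t"])
E
```

```text
pics
0.1822
{'time': 0.0, 'joint_positions': array([ 1.21040027,  0.3328687 , -0.06472424,  1.46098698,  0.02158622,
        1.34989823, -0.08851812]), 'joint_vel': array([-0.00041231,  0.0008105 , -0.0009617 ,  0.00010128,  0.0005085 ,
       -0.0014406 , -0.00107487]), 'joint_torque': array([-6.39777136e-05, -6.23257971e+01,  2.42911081e-02, -3.89888763e+01,
       -6.12619473e-02,  3.98468901e-02,  1.15164921e-04]), 'ee_pos': array([ 0.20710272, -0.58953814,  0.40393398]), 'eef_rot': array([ 9.85768345e-01,  1.68107803e-01, -1.47122000e-04, -7.18196803e-04]), 'ft_force': array([-0.33189638, -1.0016893 , -0.6960393 ]), 'torque': array([-0.01229015,  0.03072381, -0.05626873]), 'grip_force': 0.0, 'width': 0.08699188513982486}
scene [[406.4688323391398, 0.0, 321.173123434634], [0.0, 406.4688323391398, 199.02680517026195], [0.0, 0.0, 1.0]] [-0.10237543  0.          0.          0.          0.        ] [[0.5826754346327939, 0.8125627729970878, 0.0152012438559467], [0.6808016841668816, -0.47780577316923456, -0.5551672810619224], [-0.4438450233032045, 0.333831369205222, -0.8315997908991709]] [-0.24876032 -0.31353621  1.44211567]
top [[485.7181306578195, 0.0, 314.22211881165674], [0.0, 485.7181306578195, 201.89579394175433], [0.0, 0.0, 1.0]] [-0.05417371  0.          0.          0.          0.        ] [[0.006869975944077379, -0.9997759960105879, -0.020019021743434826], [-0.9967953643015454, -0.005251193785143836, -0.07982121692119042], [0.07969821288759651, 0.020503237911783243, -0.9966081537382963]] [-0.0283246   0.52535433  1.67219535]
```

View pics/top0.png

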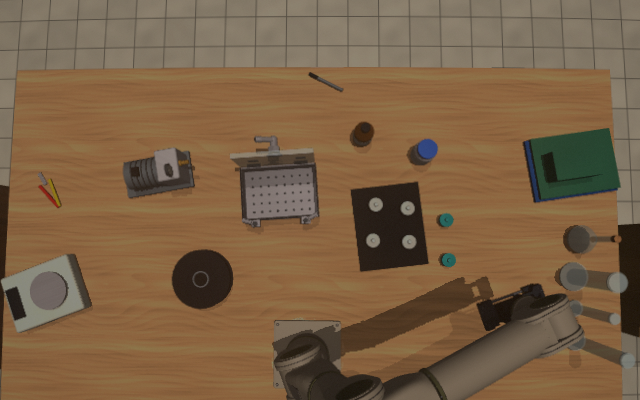

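View pics/scene0.png

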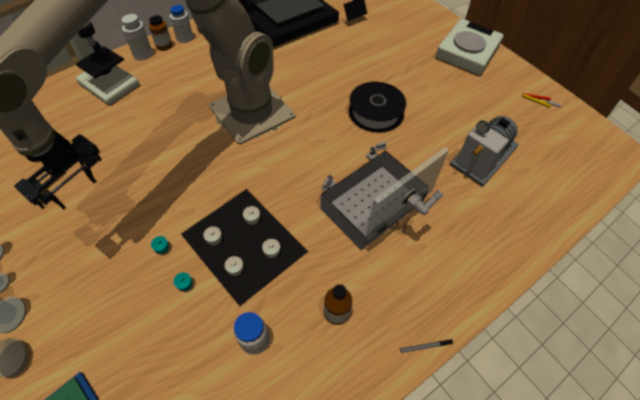

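The top view shows four white crucibles on the mat at about (376,205), (408,208), (373,241) and (409,242). The turquoise look-alikes at (446,220) and (448,260) are off the mat and are excluded. The desiccator is at about (280,192) and the pump at (165,168), with its nipple near (188,157). I'll check a close crop next.

```bash
cat > h.py <<'E'
import numpy as np, cv2, os
from bench import telemetry, imaging, job, r
def cam(n):
    return imaging.camera(n)
def ray(c,px):
    K,D,R,t=c["camera_matrix"],np.array(c["D"]),np.array(c["R"]),np.array(c["t"])
    p=cv2.undistortPoints(np.array(px,float).reshape(-1,1,2),np.array(K),D).reshape(-1,2)
    d=np.c_[p,np.ones(len(p))]@R; return -R.T@t,d
def p2w(c,px,z):
    o,d=ray(c,px); return o+d*((z-o[2])/d[:,2])[:,None]
def w2p(c,X):
    return cv2.projectPoints(np.array(X,float).reshape(-1,1,3),cv2.Rodrigues(np.array(c["R"]))[0],np.array(c["t"]),np.array(c["camera_matrix"]),np.array(c["D"]))[0].reshape(-1,2)
def crop(c,name,x0,y0,x1,y1,k,marks=()):
    im=c["img"][y0:y1,x0:x1,::-1].copy(); im=cv2.resize(im,None,fx=k,fy=k,interpolation=cv2.INTER_CUBIC)
    for m in marks: cv2.circle(im,(int((m[0]-x0+.5)*k),int((m[1]-y0+.5)*k)),3,(255,0,255),1)
    cv2.imwrite(f"pics/{name}.png",im)
def whites(c,poly_mask):
    im=c["img"]; hsv=cv2.cvtColor(im,cv2.COLOR_RGB2HSV)
    m=((hsv[...,1]<70)&(hsv[...,2]>110)).astype(np.uint8)*poly_mask
    n,l,s,ce=cv2.connectedComponentsWithStats(m)
    return [(ce[i].round(1),s[i,4]) for i in range(1,n) if s[i,4]>25]
E
python3 - <<'E'
from h import *
c=dict(np.load("pics/top0.npz")); s=dict(np.load("pics/scene0.npz"))
m=np.zeros((400,640),np.uint8); m[180:270,350:430]=1
for ce,a in whites(c,m): print("top",ce,a,p2w(c,ce,.043).round(4))
m=np.zeros((400,640),np.uint8); cv2.fillPoly(m,[np.array([[183,235],[247,190],[306,250],[240,302]])],1)
for ce,a in whites(s,m): print("sc",ce,a,p2w(s,ce,.035).round(4))
crop(c,"c1",110,120,430,280,2.5)
a=c["img"][125:235,220:335,::-1]; a=cv2.resize(a,(560,536),interpolation=cv2.INTER_CUBIC)
cv2.imwrite("pics/c2.png",a)
b=s["img"][130:260,310:530,::-1]; cv2.imwrite("pics/c3.png",cv2.resize(b,None,fx=3.6,fy=3.6,interpolation=cv2.INTER_CUBIC))
E
```

```text
top [375.5 204. ] 133 [[ 0.5176 -0.236   0.043 ]]
top [407.2 207.6] 133 [[ 0.5058 -0.3447  0.043 ]]
top [372.7 240. ] 133 [[ 0.3943 -0.2261  0.043 ]]
top [408.8 241.2] 135 [[ 0.3909 -0.3493  0.043 ]]
sc [250.8 213.2] 188 [[ 0.3916 -0.2242  0.035 ]]
sc [211.8 233.8] 204 [[ 0.3874 -0.348   0.035 ]]
sc [270.8 246.4] 221 [[ 0.5153 -0.2333  0.035 ]]
sc [233.2 264.3] 230 [[ 0.5032 -0.3438  0.035 ]]
```

View pics/c1.png

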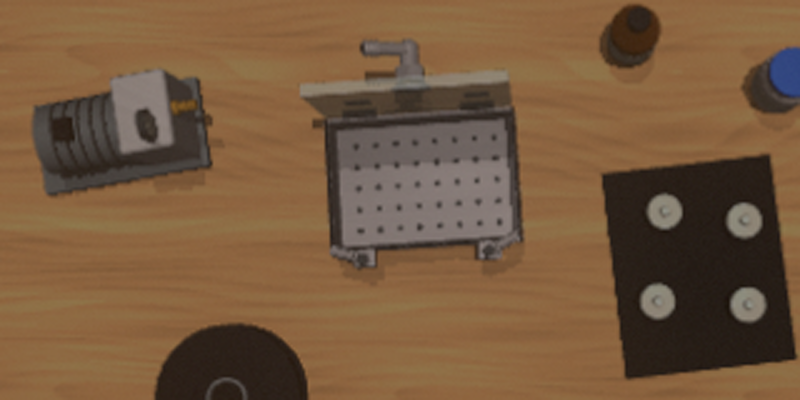

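View pics/c3.png

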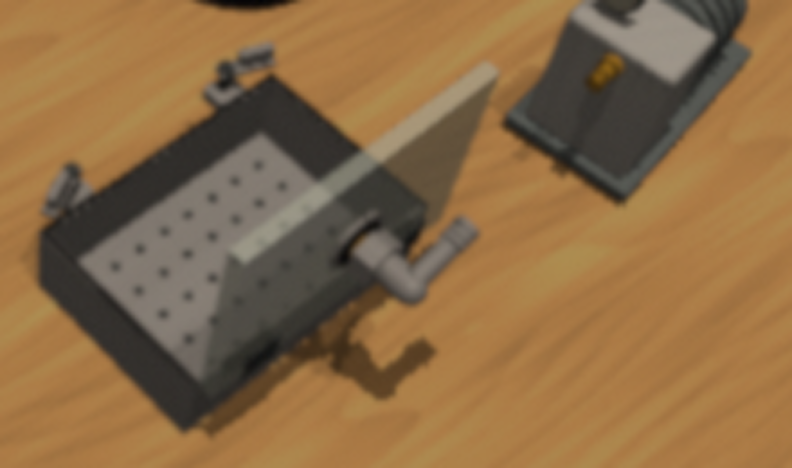

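View pics/c2.png

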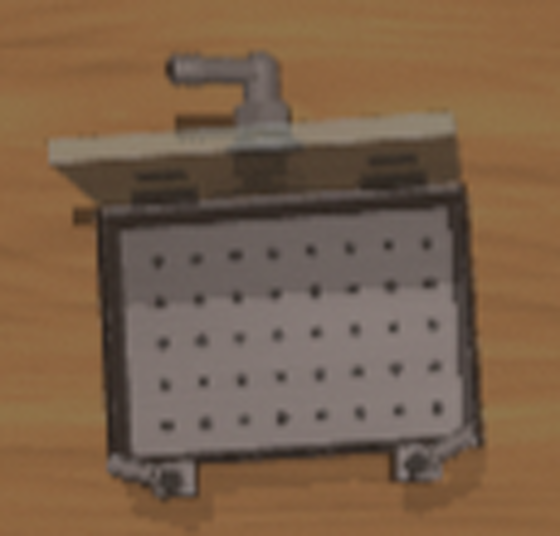

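Close crops confirm four white crucibles on the mat and an open pan with the lid standing. The elbow outlet points to +y, both turnbuttons point outward, and the brass nipple faces the pan. Next I fit the chamber pose, lid angle and pump inlet.

```bash
python3 - <<'E'
from h import *
from scipy.optimize import least_squares
c=dict(np.load("pics/top0.npz")); s=dict(np.load("pics/scene0.npz"))
k=4.87
T=lambda a:np.array(a)/k+[219.5,124.5]; S=lambda a:np.array(a)/3.6+[309.6,129.6]
# FL,FR,BR,BL rim
L=np.array([[-.09,.13],[-.09,-.13],[.09,-.13],[.09,.13]])
tp=T([[112,462],[482,445],[465,187],[102,212]]); sp=S([[272,75],[40,232],[192,388],[425,205]])
def W(p,l,z):
    a=p[2]; l=np.atleast_2d(l); return np.c_[p[0]+np.cos(a)*l[:,0]-np.sin(a)*l[:,1],p[1]+np.sin(a)*l[:,0]+np.cos(a)*l[:,1],np.zeros(len(l))+z]
f=lambda p:np.r_[(w2p(c,W(p,L,.08))-tp).ravel(),(w2p(s,W(p,L,.08))-sp).ravel()]
q=least_squares(f,[.55,.1,0],loss="soft_l1"); p=q.x; print(p, f(p).round(1))
np.save("chamber.npy",p)
# lid free edge corners, top: outer corners, unknown theta
def lid(th,d,n,y): return W(p,[[.09-d*np.cos(th)+n*np.sin(th),y]],.08+d*np.sin(th)+n*np.cos(th))
# inner-top edge right corner in c2 ~ (455,135), left (50,163); outer-top: (455,115),(50,140)
obs=T([[455,135],[50,163],[455,115],[50,140]]); obs2=S([[232,246],[488,62],[242,262],[498,70]])
for th in np.arange(1.2,1.75,.05):
    a=np.vstack([w2p(c,lid(th,.18,n,y)) for n,y in((.001,-.127),(.001,.127),(.016,-.127),(.016,.127))])
    print(round(th,2),(a-obs).round(1).tolist())
nb=T([[0,0]])
tip=np.array([[195/2.5+109.6,105/2.5+119.6]]); print("nip top",p2w(c,tip,.135))
tip2=S([[592,84]]); print("nip sc",p2w(s,tip2,.135))
for n,o,cc in(("L",[175,480],c),("R",[418,463],c)): print(n,p2w(c,T([o]),.105))
E
```

```text
[0.55591224 0.0941672  0.06898549] [-0.9  1.   0.2 -0.4  0.4 -0.4 -1.4 -0.5 -0.4 -0.4 -1.2 -0.2 -0.2  0.
  0.6  0.6]
1.2 [[1.8, 22.4], [1.6, 22.0], [1.5, 21.7], [1.1, 22.0]]
1.25 [[1.6, 19.5], [1.3, 19.1], [1.3, 18.7], [0.8, 19.0]]
1.3 [[1.4, 16.5], [1.0, 16.2], [1.1, 15.7], [0.5, 16.0]]
1.35 [[1.2, 13.6], [0.8, 13.3], [0.9, 12.7], [0.3, 13.1]]
1.4 [[1.0, 10.6], [0.5, 10.3], [0.7, 9.7], [0.1, 10.1]]
1.45 [[0.8, 7.6], [0.3, 7.3], [0.5, 6.7], [-0.1, 7.1]]
1.5 [[0.6, 4.6], [0.1, 4.4], [0.3, 3.8], [-0.2, 4.2]]
1.55 [[0.5, 1.6], [-0.1, 1.4], [0.1, 0.8], [-0.3, 1.2]]
1.6 [[0.3, -1.3], [-0.2, -1.5], [-0.0, -2.0], [-0.4, -1.6]]
1.65 [[0.1, -4.2], [-0.3, -4.4], [-0.2, -4.9], [-0.4, -4.5]]
1.7 [[-0.1, -7.0], [-0.4, -7.2], [-0.4, -7.6], [-0.5, -7.2]]
nip top [[0.64765543 0.39162001 0.135     ]]
nip sc [[0.64694754 0.39188694 0.135     ]]
L [[0.44745049 0.16731616 0.105     ]]
R [[0.46004949 0.00210112 0.105     ]]
```

```bash
cat >> h.py <<'E'
def pose():
    s=telemetry.read_state(); q=s["eef_rot"]; psi=2*np.arctan2(q[1],q[0]) if abs(q[0])+abs(q[1])>1 else 0
    psi=(psi+np.pi)%(2*np.pi)-np.pi
    return s,s["ee_pos"],psi
def to(x,y,ztip,psi=None):
    "shift in tool axes (cm) to bring the tips to x,y,ztip; spin to reach psi"
    s,p,ps=pose(); d=np.array([x,y])-p[:2]; dz=(p[2]-r.tips_ahead)-ztip
    f=lambda a:(d[0]*np.cos(a)+d[1]*np.sin(a), d[0]*np.sin(a)-d[1]*np.cos(a))
    a,b=f(ps); out="psi %.3f tip %s | now-axes dx %.2f dy %.2f dz %.2f"%(ps,(p-[0,0,r.tips_ahead]).round(4),a*100,b*100,dz*100)
    if psi is not None:
        a,b=f(psi); out+=" | spin %.3f then dx %.2f dy %.2f"%((ps-psi+np.pi)%(2*np.pi)-np.pi,a*100,b*100)
    print(out)
CH=np.load("chamber.npy") if os.path.exists("chamber.npy") else None
def ch(x,y):
    a=CH[2]; return CH[0]+np.cos(a)*x-np.sin(a)*y, CH[1]+np.sin(a)*x+np.cos(a)*y
def cruc(c=None):
    c=c or cam("top"); hsv=cv2.cvtColor(c["img"],cv2.COLOR_RGB2HSV)
    m=((hsv[...,1]<70)&(hsv[...,2]>110)).astype(np.uint8); k=np.zeros_like(m); k[175:275,345:435]=1; m*=k
    n,l,s,ce=cv2.connectedComponentsWithStats(m)
    for i in range(1,n):
        if s[i,4]>60: print(ce[i].round(1),s[i,4],p2w(c,ce[i],.043)[0].round(4))
    return c
E
python3 -c "
from h import *
to(.3909-.0015,-.3493,.10,.069)"
```

```text
psi 0.338 tip [ 0.2071 -0.5896  0.2218] | now-axes dx 25.16 dy -16.63 dz 12.18 | spin 0.269 then dx 19.85 dy -22.71
```

Emit:
{"op": "move_arm", "data": {
  "steps": [
    {"spin":0.1345},
    {"spin":0.1345},
    {"dx":2.5,"dy":-2.8},
    {"dx":2.5,"dy":-2.8},
    {"dx":2.5,"dy":-2.8},
    {"dx":2.5,"dy":-2.8},
    {"dx":2.5,"dy":-2.8},
    {"dx":2.5,"dy":-2.8},
    {"dx":2.5,"dy":-3.0,"dz":2},
    {"dx":2.3,"dy":-2.9,"dz":3},
    {"dz":3},
    {}
  ],
  "claw": 7.5,
  "squeeze": 20
}}

```text
$.steps[0]: bad value
```

```bash
python3 -c "
from h import *
c=cam('scene'); crop(c,'a1',130,170,330,310,4)
to(.3894,-.3493,.018,.069); cruc()"
```

```text
psi 0.338 tip [ 0.2071 -0.5896  0.2219] | now-axes dx 25.16 dy -16.63 dz 20.39 | spin 0.269 then dx 19.84 dy -22.72
[375.5 204. ] 133 [ 0.5174 -0.236   0.043 ]
[407.3 207.6] 132 [ 0.5057 -0.3449  0.043 ]
[372.7 240. ] 133 [ 0.3944 -0.2263  0.043 ]
[408.8 241.2] 134 [ 0.3907 -0.3493  0.043 ]
```

View pics/a1.png

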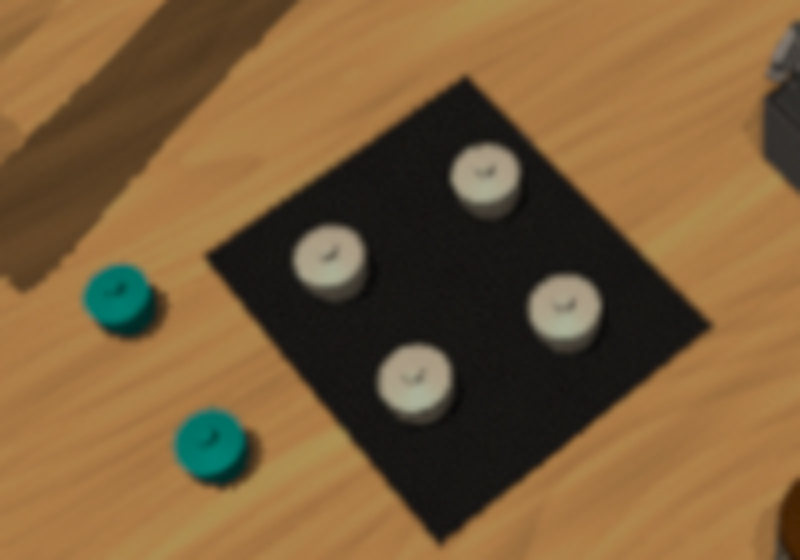

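The move was refused, probably because each row needs all four fields. The crop still shows the four crucibles standing on the mat (nearest at crop 330,262), with the turquoise ones off it.

Emit:
{"op": "move_arm", "data": {
  "steps": [
    {"dx":0,"dy":0,"dz":0,"spin":0.13},
    {"dx":0,"dy":0,"dz":0,"spin":0.13},
    {"dx":2.5,"dy":-2.8,"dz":0,"spin":0},
    {"dx":2.5,"dy":-2.8,"dz":0,"spin":0},
    {"dx":2.5,"dy":-2.8,"dz":0,"spin":0},
    {"dx":2.5,"dy":-2.8,"dz":0,"spin":0},
    {"dx":2.5,"dy":-2.8,"dz":0,"spin":0},
    {"dx":2.5,"dy":-2.8,"dz":0,"spin":0},
    {"dx":2.5,"dy":-3.0,"dz":2,"spin":0},
    {"dx":2.3,"dy":-2.9,"dz":3,"spin":0},
    {"dx":0,"dy":0,"dz":3,"spin":0},
    {"dx":0,"dy":0,"dz":0,"spin":0}
  ],
  "claw": 7.5,
  "squeeze": 20
}}

```text
time: 1.4
ee_pos: [0.3864, -0.3464, 0.3212]
eef_rot: [0.999, 0.04, -0.002, -0.002]
ft_force: [-0.8, -0.5, -0.3]
width: 0.075
grip_force: 0.0
```

```bash
python3 -c "
from h import *
to(.3896,-.3493,.018,.069); cruc()"
```

```text
psi 0.080 tip [ 0.3864 -0.3464  0.139 ] | now-axes dx 0.30 dy 0.31 dz 12.10 | spin 0.011 then dx 0.30 dy 0.31
[375.6 204. ] 128 [ 0.5178 -0.2364  0.043 ]
[407.3 207.6] 132 [ 0.5057 -0.3449  0.043 ]
```

Emit:
{"op": "move_arm", "data": {
  "steps": [
    {"dx":0.3,"dy":0.3,"dz":3,"spin":0},
    {"dx":0,"dy":0,"dz":3,"spin":0},
    {"dx":0,"dy":0,"dz":3,"spin":0},
    {"dx":0,"dy":0,"dz":2,"spin":0},
    {"dx":0,"dy":0,"dz":1.1,"spin":0},
    {"dx":0,"dy":0,"dz":0,"spin":0}
  ]
}}

```text
time: 2.05
ee_pos: [0.3898, -0.3516, 0.2038]
eef_rot: [0.999, 0.038, -0.0, -0.0]
ft_force: [-0.1, 0.1, 0.1]
width: 0.075
grip_force: 0.0
```

Emit:
{"op": "move_arm", "data": {
  "steps": [
    {"dx":0,"dy":0,"dz":0,"spin":0},
    {"dx":0,"dy":0,"dz":0,"spin":0},
    {"dx":0,"dy":0,"dz":0,"spin":0},
    {"dx":0,"dy":0,"dz":0,"spin":0},
    {"dx":0,"dy":0,"dz":0,"spin":0},
    {"dx":0,"dy":0,"dz":0,"spin":0}
  ],
  "claw": 0,
  "squeeze": 20
}}

```text
time: 2.65
ee_pos: [0.3903, -0.3507, 0.2042]
eef_rot: [0.999, 0.039, 0.0, 0.0]
ft_force: [-1.6, 1.6, 5.2]
width: 0.0456
grip_force: 20.0
```

```bash
python3 -c "
from h import *
X=ch(.018,-.06); print(X); to(*X,.122,.069)"
```

```text
(np.float64(0.5780052722755332), np.float64(0.035550664778676334))
psi 0.078 tip [ 0.3903 -0.3507  0.022 ] | now-axes dx 21.72 dy -37.05 dz -10.00 | spin 0.009 then dx 21.39 dy -37.24
```

Emit:
{"op": "move_arm", "data": {
  "steps": [
    {"dx":0,"dy":0,"dz":-2,"spin":0},
    {"dx":0,"dy":0,"dz":-4,"spin":0},
    {"dx":0,"dy":0,"dz":-4,"spin":0},
    {"dx":0,"dy":0,"dz":-0.5,"spin":0.009},
    {"dx":0,"dy":0,"dz":0,"spin":0}
  ]
}}

```text
time: 3.15
ee_pos: [0.3903, -0.3509, 0.3097]
eef_rot: [0.999, 0.034, 0.001, 0.001]
ft_force: [-1.1, -0.2, -1.3]
width: 0.0456
grip_force: 20.0
```

Emit:
{"op": "move_arm", "data": {
  "steps": [
    {"dx":1.0,"dy":-1.7,"dz":0,"spin":0},
    {"dx":2.0,"dy":-3.5,"dz":0,"spin":0},
    {"dx":2.0,"dy":-3.5,"dz":0,"spin":0},
    {"dx":2.0,"dy":-3.5,"dz":0,"spin":0},
    {"dx":2.0,"dy":-3.5,"dz":0,"spin":0},
    {"dx":2.0,"dy":-3.5,"dz":0,"spin":0},
    {"dx":2.0,"dy":-3.5,"dz":0,"spin":0},
    {"dx":2.0,"dy":-3.5,"dz":0,"spin":0},
    {"dx":2.0,"dy":-3.5,"dz":0,"spin":0},
    {"dx":2.0,"dy":-3.5,"dz":0,"spin":0},
    {"dx":2.0,"dy":-3.5,"dz":0,"spin":0},
    {"dx":0.4,"dy":-0.5,"dz":0,"spin":0}
  ]
}}

```text
time: 4.35
ee_pos: [0.5783, 0.0406, 0.3067]
eef_rot: [0.999, 0.038, -0.001, -0.002]
ft_force: [0.5, 0.7, -1.2]
width: 0.0454
grip_force: 20.0
```

Emit:
{"op": "move_arm", "data": {
  "steps": [
    {"dx":0,"dy":0,"dz":0,"spin":0},
    {"dx":0,"dy":0,"dz":0,"spin":0}
  ]
}}

```text
time: 4.55
ee_pos: [0.5776, 0.0338, 0.3073]
eef_rot: [0.999, 0.034, -0.001, 0.0]
ft_force: [0.2, -0.9, -0.6]
width: 0.0451
grip_force: 20.0
```

```bash
python3 -c "
from h import *
X=ch(.018,-.06); to(*X,.025,.069)
c=cam('scene'); crop(c,'a2',280,90,500,255,3.6); cruc()"
```

```text
psi 0.068 tip [0.5776 0.0338 0.1251] | now-axes dx 0.05 dy -0.17 dz 10.01 | spin -0.001 then dx 0.05 dy -0.17
[375.6 204. ] 128 [ 0.5177 -0.2364  0.043 ]
[407.3 207.6] 132 [ 0.5057 -0.3449  0.043 ]
[372.7 240. ] 133 [ 0.3944 -0.2263  0.043 ]
```

View pics/a2.png

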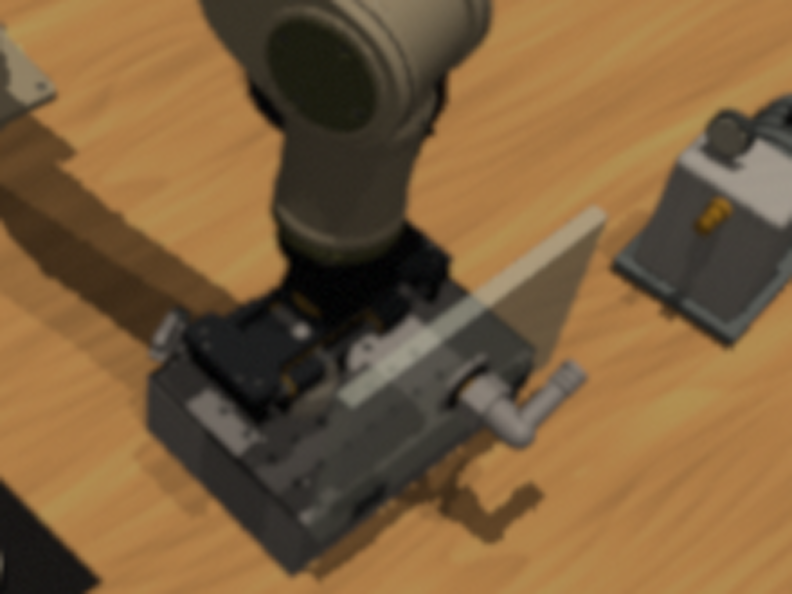

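The scene view shows the crucible held above the pan at about crop (370,350). The wrist is clear of the standing lid, so I lower it.

Emit:
{"op": "move_arm", "data": {
  "steps": [
    {"dx":0,"dy":0,"dz":2,"spin":0},
    {"dx":0,"dy":0,"dz":2.5,"spin":0},
    {"dx":0,"dy":0,"dz":2.5,"spin":0},
    {"dx":0,"dy":0,"dz":1.5,"spin":0},
    {"dx":0,"dy":0,"dz":1.2,"spin":0},
    {"dx":0,"dy":0,"dz":0,"spin":0},
    {"dx":0,"dy":0,"dz":0,"spin":0}
  ]
}}

```text
time: 5.35
ee_pos: [0.5784, 0.0349, 0.2124]
eef_rot: [0.999, 0.034, 0.0, 0.0]
ft_force: [1.2, -0.3, -0.5]
width: 0.0452
grip_force: 20.0
```

```bash
python3 -c "
from h import *
X=ch(.018,-.06); to(*X,.024,.069)"
```

```text
psi 0.069 tip [0.5784 0.0349 0.0302] | now-axes dx -0.03 dy -0.06 dz 0.62 | spin -0.000 then dx -0.03 dy -0.06
```

Emit:
{"op": "move_arm", "data": {
  "steps": [
    {"dx":0,"dy":0,"dz":0.5,"spin":0},
    {"dx":0,"dy":0,"dz":0,"spin":0},
    {"dx":0,"dy":0,"dz":0,"spin":0}
  ]
}}

```text
time: 5.65
ee_pos: [0.5781, 0.0351, 0.207]
eef_rot: [0.999, 0.034, 0.0, 0.0]
ft_force: [0.7, -0.1, -0.9]
width: 0.0452
grip_force: 20.0
```

Emit:
{"op": "move_arm", "data": {
  "steps": [
    {"dx":0,"dy":0,"dz":0.1,"spin":0},
    {"dx":0,"dy":0,"dz":0,"spin":0}
  ]
}}

```text
time: 5.85
ee_pos: [0.5783, 0.0351, 0.2063]
eef_rot: [0.999, 0.034, 0.0, 0.0]
ft_force: [-1.1, -0.0, 2.6]
width: 0.0454
grip_force: 20.0
```

Emit:
{"op": "move_arm", "data": {
  "steps": [
    {"dx":0,"dy":0,"dz":0,"spin":0},
    {"dx":0,"dy":0,"dz":0,"spin":0},
    {"dx":0,"dy":0,"dz":0,"spin":0},
    {"dx":0,"dy":0,"dz":0,"spin":0}
  ],
  "claw": 6.2
}}

```text
time: 6.25
ee_pos: [0.5781, 0.0351, 0.2057]
eef_rot: [0.999, 0.034, 0.0, 0.0]
ft_force: [0.5, -1.0, -0.2]
width: 0.0609
grip_force: 0.0
```

Emit:
{"op": "move_arm", "data": {
  "steps": [
    {"dx":0,"dy":0,"dz":-2,"spin":0},
    {"dx":0,"dy":0,"dz":-4,"spin":0},
    {"dx":0,"dy":0,"dz":-4,"spin":0},
    {"dx":0,"dy":0,"dz":0,"spin":0},
    {"dx":0,"dy":0,"dz":0,"spin":0}
  ]
}}

```text
time: 6.75
ee_pos: [0.5783, 0.0351, 0.3066]
eef_rot: [0.999, 0.034, 0.001, 0.0]
ft_force: [-0.2, -0.1, -1.0]
width: 0.0622
grip_force: 0.0
```

```bash
python3 -c "
from h import *
to(.5042,-.3445,.10,.069)"
```

```text
psi 0.069 tip [0.5783 0.0351 0.1244] | now-axes dx -9.99 dy 37.36 dz 2.44 | spin -0.000 then dx -10.00 dy 37.36
```

Emit:
{"op": "move_arm", "data": {
  "steps": [
    {"dx":-0.4,"dy":1.5,"dz":0,"spin":0},
    {"dx":-0.9,"dy":3.5,"dz":0,"spin":0},
    {"dx":-1.0,"dy":3.7,"dz":0,"spin":0},
    {"dx":-1.0,"dy":3.7,"dz":0,"spin":0},
    {"dx":-1.0,"dy":3.7,"dz":0,"spin":0},
    {"dx":-1.0,"dy":3.7,"dz":0,"spin":0},
    {"dx":-1.0,"dy":3.7,"dz":0,"spin":0},
    {"dx":-1.0,"dy":3.7,"dz":0,"spin":0},
    {"dx":-1.0,"dy":3.7,"dz":0,"spin":0},
    {"dx":-1.0,"dy":3.7,"dz":0,"spin":0},
    {"dx":-0.7,"dy":2.8,"dz":2,"spin":0},
    {"dx":0,"dy":0,"dz":1,"spin":0}
  ],
  "claw": 7.5
}}

```text
time: 7.95
ee_pos: [0.5002, -0.3506, 0.2727]
eef_rot: [1.0, 0.031, -0.002, 0.0]
ft_force: [-0.3, 0.8, -1.1]
width: 0.0749
grip_force: 0.0
```

Emit:
{"op": "move_arm", "data": {
  "steps": [
    {"dx":0,"dy":0,"dz":0,"spin":0},
    {"dx":0,"dy":0,"dz":0,"spin":0}
  ]
}}

```text
time: 8.15
ee_pos: [0.504, -0.344, 0.2752]
eef_rot: [0.999, 0.035, -0.001, -0.001]
ft_force: [0.7, 0.2, 0.4]
width: 0.075
grip_force: 0.0
```

```bash
python3 -c "
from h import *
to(.505,-.3450,.020,.069)
s=cam('scene'); m=np.zeros((400,640),np.uint8); cv2.fillPoly(m,[np.array([[183,235],[247,190],[306,250],[240,302]])],1)
for ce,a in whites(s,m): print('sc',ce,a,p2w(s,ce,.035).round(4))
cruc()"
```

```text
psi 0.070 tip [ 0.504 -0.344  0.093] | now-axes dx 0.10 dy 0.10 dz 7.30 | spin 0.001 then dx 0.10 dy 0.10
sc [274.5 245.5] 100 [[ 0.5188 -0.2235  0.035 ]]
sc [228.3 267. ] 61 [[ 0.5026 -0.3584  0.035 ]]
```

Emit:
{"op": "move_arm", "data": {
  "steps": [
    {"dx":0.1,"dy":0.1,"dz":2.5,"spin":0},
    {"dx":0,"dy":0,"dz":2.5,"spin":0},
    {"dx":0,"dy":0,"dz":1.5,"spin":0},
    {"dx":0,"dy":0,"dz":0.9,"spin":0},
    {"dx":0,"dy":0,"dz":0,"spin":0},
    {"dx":0,"dy":0,"dz":0,"spin":0}
  ]
}}

```text
time: 8.85
ee_pos: [0.5055, -0.3459, 0.2027]
eef_rot: [0.999, 0.034, 0.001, 0.0]
ft_force: [-0.1, 0.0, 0.8]
width: 0.075
grip_force: 0.0
```

Emit:
{"op": "move_arm", "data": {
  "steps": [
    {"dx":0,"dy":0,"dz":0,"spin":0},
    {"dx":0,"dy":0,"dz":0,"spin":0},
    {"dx":0,"dy":0,"dz":0,"spin":0},
    {"dx":0,"dy":0,"dz":0,"spin":0},
    {"dx":0,"dy":0,"dz":0,"spin":0},
    {"dx":0,"dy":0,"dz":0,"spin":0}
  ],
  "claw": 0,
  "squeeze": 20
}}

```text
time: 9.45
ee_pos: [0.5051, -0.3458, 0.2019]
eef_rot: [0.999, 0.034, 0.0, 0.0]
ft_force: [-1.1, 1.3, 2.1]
width: 0.0454
grip_force: 20.0
```

```bash
python3 -c "
from h import *
X=ch(.018,.06); print(X); to(*X,.126,.069)"
```

```text
(np.float64(0.5697335777636651), np.float64(0.1552652381183593))
psi 0.069 tip [ 0.5051 -0.3458  0.0197] | now-axes dx 9.89 dy -49.54 dz -10.63 | spin -0.000 then dx 9.90 dy -49.54
```

Emit:
{"op": "move_arm", "data": {
  "steps": [
    {"dx":0,"dy":0,"dz":-2,"spin":0},
    {"dx":0,"dy":0,"dz":-4,"spin":0},
    {"dx":0,"dy":0,"dz":-4,"spin":0},
    {"dx":0.2,"dy":-1,"dz":-0.7,"spin":0},
    {"dx":0.5,"dy":-2.5,"dz":0,"spin":0},
    {"dx":0.7,"dy":-3.5,"dz":0,"spin":0}
  ]
}}

```text
time: 10.05
ee_pos: [0.5136, -0.2757, 0.3085]
eef_rot: [0.999, 0.033, -0.0, 0.0]
ft_force: [0.3, 0.7, -0.7]
width: 0.0458
grip_force: 20.0
```

Emit:
{"op": "move_arm", "data": {
  "steps": [
    {"dx":0.7,"dy":-3.5,"dz":0,"spin":0},
    {"dx":0.8,"dy":-4,"dz":0,"spin":0},
    {"dx":0.8,"dy":-4,"dz":0,"spin":0},
    {"dx":0.8,"dy":-4,"dz":0,"spin":0},
    {"dx":0.8,"dy":-4,"dz":0,"spin":0},
    {"dx":0.8,"dy":-4,"dz":0,"spin":0},
    {"dx":0.8,"dy":-4,"dz":0,"spin":0},
    {"dx":0.8,"dy":-4,"dz":0,"spin":0},
    {"dx":0.8,"dy":-4,"dz":0,"spin":0},
    {"dx":0.8,"dy":-4,"dz":0,"spin":0},
    {"dx":0.6,"dy":-3,"dz":0,"spin":0},
    {"dx":0,"dy":0,"dz":0,"spin":0}
  ]
}}

```text
time: 11.25
ee_pos: [0.5687, 0.1603, 0.3082]
eef_rot: [0.999, 0.038, -0.0, -0.001]
ft_force: [-0.2, 0.1, -0.9]
width: 0.0453
grip_force: 20.0
```

Emit:
{"op": "move_arm", "data": {
  "steps": [
    {"dx":0,"dy":0,"dz":0,"spin":0},
    {"dx":0,"dy":0,"dz":0,"spin":0}
  ]
}}

```text
time: 11.45
ee_pos: [0.5698, 0.1534, 0.3082]
eef_rot: [0.999, 0.034, -0.0, 0.001]
ft_force: [1.0, 0.1, -0.8]
width: 0.0455
grip_force: 20.0
```

```bash
python3 -c "
from h import *
X=ch(.018,.06); to(*X,.0225,.069); cruc()"
```

```text
psi 0.067 tip [0.5698 0.1534 0.126 ] | now-axes dx 0.00 dy -0.18 dz 10.35 | spin -0.002 then dx 0.00 dy -0.18
[375.6 203.9] 127 [ 0.5178 -0.2364  0.043 ]
[372.7 240. ] 133 [ 0.3944 -0.2263  0.043 ]
```

Emit:
{"op": "move_arm", "data": {
  "steps": [
    {"dx":0,"dy":0,"dz":2,"spin":0},
    {"dx":0,"dy":0,"dz":2.5,"spin":0},
    {"dx":0,"dy":0,"dz":2.5,"spin":0},
    {"dx":0,"dy":0,"dz":2,"spin":0},
    {"dx":0,"dy":0,"dz":1,"spin":0},
    {"dx":0,"dy":0,"dz":0.3,"spin":0},
    {"dx":0,"dy":0,"dz":0,"spin":0},
    {"dx":0,"dy":0,"dz":0,"spin":0}
  ]
}}

```text
time: 12.3
ee_pos: [0.5703, 0.1548, 0.2068]
eef_rot: [0.999, 0.034, 0.001, -0.0]
ft_force: [-0.3, -1.1, -0.9]
width: 0.0453
grip_force: 20.0
```

```bash
python3 -c "
from h import *
X=ch(.018,.06); to(*X,.0225,.069)"
```

```text
psi 0.069 tip [0.5703 0.1548 0.0246] | now-axes dx -0.05 dy -0.05 dz 0.21 | spin -0.000 then dx -0.05 dy -0.05
```

Emit:
{"op": "move_arm", "data": {
  "steps": [
    {"dx":0,"dy":0,"dz":0.2,"spin":0},
    {"dx":0,"dy":0,"dz":0,"spin":0},
    {"dx":0,"dy":0,"dz":0,"spin":0}
  ]
}}

```text
time: 12.6
ee_pos: [0.5699, 0.1548, 0.204]
eef_rot: [0.999, 0.034, 0.0, 0.0]
ft_force: [-0.9, -0.6, -0.7]
width: 0.0456
grip_force: 20.0
```

Emit:
{"op": "move_arm", "data": {
  "steps": [
    {"dx":0,"dy":0,"dz":0,"spin":0},
    {"dx":0,"dy":0,"dz":0,"spin":0},
    {"dx":0,"dy":0,"dz":0,"spin":0},
    {"dx":0,"dy":0,"dz":0,"spin":0}
  ],
  "claw": 6.2
}}

```text
time: 13.0
ee_pos: [0.5698, 0.1548, 0.2038]
eef_rot: [0.999, 0.034, 0.0, 0.0]
ft_force: [-0.6, 0.4, 0.3]
width: 0.061
grip_force: 0.0
```

Emit:
{"op": "move_arm", "data": {
  "steps": [
    {"dx":0,"dy":0,"dz":-2,"spin":0},
    {"dx":0,"dy":0,"dz":-4,"spin":0},
    {"dx":0,"dy":0,"dz":-4,"spin":0},
    {"dx":0,"dy":0,"dz":0,"spin":0},
    {"dx":0,"dy":0,"dz":0,"spin":0}
  ]
}}

```text
time: 13.5
ee_pos: [0.57, 0.1549, 0.3046]
eef_rot: [0.999, 0.034, 0.001, -0.0]
ft_force: [-0.8, -0.3, 0.2]
width: 0.0619
grip_force: 0.0
```

```bash
python3 -c "
from h import *
to(.5170,-.2362,.10,.069); c=cam('top'); cruc(c); crop(c,'b1',215,120,335,240,4.5)"
```

```text
psi 0.069 tip [0.57   0.1549 0.1224] | now-axes dx -7.97 dy 38.65 dz 2.24 | spin -0.000 then dx -7.98 dy 38.65
[375.6 204. ] 129 [ 0.5176 -0.2362  0.043 ]
[372.7 240. ] 133 [ 0.3944 -0.2263  0.043 ]
```

View pics/b1.png

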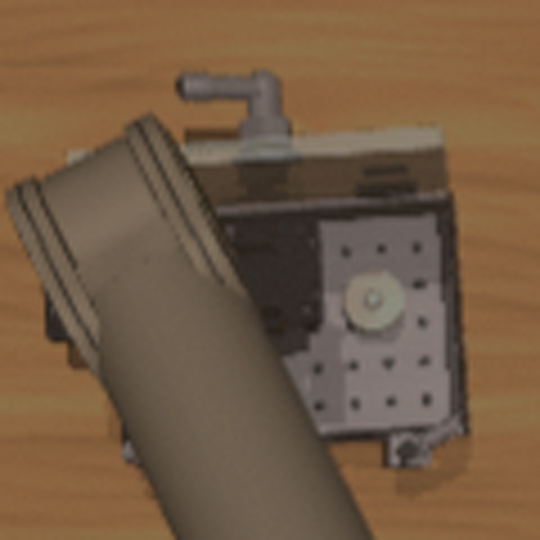

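The first crucible stands upright in the pan at crop (372,300). Next is the crucible at (0.517,-0.236).

Emit:
{"op": "move_arm", "data": {
  "steps": [
    {"dx":-0.4,"dy":1.9,"dz":0,"spin":0},
    {"dx":-0.8,"dy":3.7,"dz":0,"spin":0},
    {"dx":-0.8,"dy":3.7,"dz":0,"spin":0},
    {"dx":-0.8,"dy":3.7,"dz":0,"spin":0},
    {"dx":-0.8,"dy":3.7,"dz":0,"spin":0},
    {"dx":-0.8,"dy":3.7,"dz":0,"spin":0},
    {"dx":-0.8,"dy":3.7,"dz":0,"spin":0},
    {"dx":-0.8,"dy":3.7,"dz":0,"spin":0},
    {"dx":-0.8,"dy":3.7,"dz":0,"spin":0},
    {"dx":-0.8,"dy":3.7,"dz":0,"spin":0},
    {"dx":-0.4,"dy":3.5,"dz":1.5,"spin":0},
    {"dx":0,"dy":0,"dz":1.5,"spin":0}
  ],
  "claw": 7.5
}}

```text
time: 14.75
ee_pos: [0.5148, -0.2424, 0.2718]
eef_rot: [1.0, 0.031, -0.001, 0.001]
ft_force: [-0.7, -0.1, -0.6]
width: 0.0748
grip_force: 0.0
```

Emit:
{"op": "move_arm", "data": {
  "steps": [
    {"dx":0,"dy":0,"dz":0,"spin":0},
    {"dx":0,"dy":0,"dz":0,"spin":0}
  ]
}}

```text
time: 14.95
ee_pos: [0.5167, -0.2354, 0.273]
eef_rot: [0.999, 0.035, -0.001, -0.001]
ft_force: [0.1, -0.4, 0.6]
width: 0.0744
grip_force: 0.0
```

```bash
python3 -c "
from h import *
to(.5170,-.2370,.020,.069)
s=cam('scene'); m=np.zeros((400,640),np.uint8); cv2.fillPoly(m,[np.array([[183,235],[247,190],[306,250],[240,302]])],1)
for ce,a in whites(s,m): print('sc',ce,a,p2w(s,ce,.035).round(4))
cruc()"
```

```text
psi 0.070 tip [ 0.5167 -0.2354  0.0908] | now-axes dx 0.02 dy 0.16 dz 7.08 | spin 0.001 then dx 0.02 dy 0.16
sc [245.4 212.6] 28 [[ 0.3809 -0.2359  0.035 ]]
sc [266.4 249.8] 53 [[ 0.5173 -0.2486  0.035 ]]
```

Emit:
{"op": "move_arm", "data": {
  "steps": [
    {"dx":0,"dy":0.1,"dz":2.5,"spin":0},
    {"dx":0,"dy":0,"dz":2.5,"spin":0},
    {"dx":0,"dy":0,"dz":1.5,"spin":0},
    {"dx":0,"dy":0,"dz":0.7,"spin":0},
    {"dx":0,"dy":0,"dz":0,"spin":0},
    {"dx":0,"dy":0,"dz":0,"spin":0}
  ]
}}

```text
time: 15.65
ee_pos: [0.5172, -0.2377, 0.2028]
eef_rot: [0.999, 0.035, 0.001, 0.0]
ft_force: [-0.3, 0.4, 1.5]
width: 0.0747
grip_force: 0.0
```

Emit:
{"op": "move_arm", "data": {
  "steps": [
    {"dx":0,"dy":0,"dz":0,"spin":0},
    {"dx":0,"dy":0,"dz":0,"spin":0},
    {"dx":0,"dy":0,"dz":0,"spin":0},
    {"dx":0,"dy":0,"dz":0,"spin":0},
    {"dx":0,"dy":0,"dz":0,"spin":0},
    {"dx":0,"dy":0,"dz":0,"spin":0}
  ],
  "claw": 0,
  "squeeze": 20
}}

```text
time: 16.25
ee_pos: [0.5168, -0.2376, 0.2019]
eef_rot: [0.999, 0.034, 0.0, -0.0]
ft_force: [-1.1, 1.9, 2.2]
width: 0.0455
grip_force: 20.0
```

```bash
python3 -c "
from h import *
X=ch(-.04,.06); print(X); to(*X,.126,.069)"
```

```text
(np.float64(0.5118715339828184), np.float64(0.15126725243762304))
psi 0.069 tip [ 0.5168 -0.2376  0.0197] | now-axes dx 2.19 dy -38.83 dz -10.63 | spin -0.000 then dx 2.19 dy -38.83
```

Emit:
{"op": "move_arm", "data": {
  "steps": [
    {"dx":0,"dy":0,"dz":-2,"spin":0},
    {"dx":0,"dy":0,"dz":-4,"spin":0},
    {"dx":0.5,"dy":0,"dz":-4,"spin":0},
    {"dx":0.5,"dy":-1,"dz":-0.7,"spin":0},
    {"dx":0.6,"dy":-2.5,"dz":0,"spin":0},
    {"dx":0.6,"dy":-3.5,"dz":0,"spin":0}
  ]
}}

```text
time: 16.85
ee_pos: [0.5336, -0.1671, 0.3085]
eef_rot: [0.999, 0.033, -0.0, 0.0]
ft_force: [0.8, -0.0, -1.3]
width: 0.0457
grip_force: 20.0
```

Emit:
{"op": "move_arm", "data": {
  "steps": [
    {"dx":0,"dy":-3.5,"dz":0,"spin":0},
    {"dx":0,"dy":-4,"dz":0,"spin":0},
    {"dx":0,"dy":-4,"dz":0,"spin":0},
    {"dx":0,"dy":-4,"dz":0,"spin":0},
    {"dx":0,"dy":-4,"dz":0,"spin":0},
    {"dx":0,"dy":-4,"dz":0,"spin":0},
    {"dx":0,"dy":-4,"dz":0,"spin":0},
    {"dx":0,"dy":-3,"dz":0,"spin":0},
    {"dx":0,"dy":-1.4,"dz":0,"spin":0},
    {"dx":0,"dy":0,"dz":0,"spin":0},
    {"dx":0,"dy":0,"dz":0,"spin":0},
    {"dx":0,"dy":0,"dz":0,"spin":0}
  ]
}}

```text
time: 18.05
ee_pos: [0.5123, 0.15, 0.3084]
eef_rot: [0.999, 0.033, -0.0, 0.0]
ft_force: [-0.1, -0.6, -0.7]
width: 0.0452
grip_force: 20.0
```

```bash
python3 -c "
from h import *
X=ch(-.04,.06); to(*X,.0225,.069); cruc()"
```

```text
psi 0.066 tip [0.5123 0.15   0.1262] | now-axes dx -0.03 dy -0.13 dz 10.37 | spin -0.003 then dx -0.03 dy -0.13
[365.5 240.1] 133 [ 0.3938 -0.2015  0.043 ]
```

The last crucible has been knocked aside to (0.394,-0.2015). I place the one in hand first.

Emit:
{"op": "move_arm", "data": {
  "steps": [
    {"dx":0,"dy":-0.1,"dz":2,"spin":0},
    {"dx":0,"dy":0,"dz":2.5,"spin":0},
    {"dx":0,"dy":0,"dz":2.5,"spin":0},
    {"dx":0,"dy":0,"dz":2,"spin":0},
    {"dx":0,"dy":0,"dz":1,"spin":0},
    {"dx":0,"dy":0,"dz":0.3,"spin":0},
    {"dx":0,"dy":0,"dz":0,"spin":0},
    {"dx":0,"dy":0,"dz":0.2,"spin":0},
    {"dx":0,"dy":0,"dz":0,"spin":0},
    {"dx":0,"dy":0,"dz":0,"spin":0}
  ]
}}

```text
time: 19.1
ee_pos: [0.512, 0.1528, 0.2043]
eef_rot: [0.999, 0.034, 0.0, -0.0]
ft_force: [-0.7, -0.7, -0.6]
width: 0.0451
grip_force: 20.0
```

```bash
python3 -c "
from h import *
X=ch(-.04,.06); to(*X,.0225,.069)"
```

```text
psi 0.069 tip [0.512  0.1528 0.0221] | now-axes dx -0.02 dy 0.16 dz -0.04 | spin -0.000 then dx -0.02 dy 0.16
```

Emit:
{"op": "move_arm", "data": {
  "steps": [
    {"dx":0,"dy":0,"dz":0,"spin":0},
    {"dx":0,"dy":0,"dz":0,"spin":0},
    {"dx":0,"dy":0,"dz":0,"spin":0},
    {"dx":0,"dy":0,"dz":0,"spin":0}
  ],
  "claw": 6.2
}}

```text
time: 19.5
ee_pos: [0.5118, 0.1528, 0.2038]
eef_rot: [0.999, 0.034, 0.0, 0.0]
ft_force: [-0.1, 0.2, -0.2]
width: 0.0612
grip_force: 0.0
```

Emit:
{"op": "move_arm", "data": {
  "steps": [
    {"dx":0,"dy":0,"dz":-2,"spin":0},
    {"dx":0,"dy":0,"dz":-4,"spin":0},
    {"dx":0,"dy":0,"dz":-4,"spin":0},
    {"dx":0,"dy":0,"dz":0,"spin":0},
    {"dx":0,"dy":0,"dz":0,"spin":0}
  ]
}}

```text
time: 20.0
ee_pos: [0.512, 0.1528, 0.3044]
eef_rot: [0.999, 0.034, 0.001, 0.0]
ft_force: [-0.6, -0.4, -0.7]
width: 0.0617
grip_force: 0.0
```

```bash
python3 -c "
from h import *
to(.3925,-.2020,.09,.069); c=cam('top'); cruc(c)"
```

```text
psi 0.069 tip [0.512  0.1528 0.1222] | now-axes dx -14.35 dy 34.58 dz 3.22 | spin -0.000 then dx -14.36 dy 34.58
[365.5 240.1] 133 [ 0.3938 -0.2015  0.043 ]
```

Emit:
{"op": "move_arm", "data": {
  "steps": [
    {"dx":0,"dy":1.7,"dz":-1,"spin":0},
    {"dx":0,"dy":3.5,"dz":0,"spin":0},
    {"dx":0,"dy":3.5,"dz":0,"spin":0},
    {"dx":0,"dy":3.5,"dz":0,"spin":0},
    {"dx":0,"dy":3.5,"dz":0,"spin":0},
    {"dx":-2.0,"dy":3.5,"dz":0,"spin":0},
    {"dx":-2.5,"dy":3.5,"dz":0,"spin":0},
    {"dx":-2.5,"dy":3.5,"dz":0,"spin":0},
    {"dx":-2.5,"dy":3.5,"dz":0,"spin":0},
    {"dx":-2.5,"dy":3.5,"dz":0.5,"spin":0},
    {"dx":-2.4,"dy":1.4,"dz":2.0,"spin":0},
    {"dx":0,"dy":0,"dz":1.5,"spin":0}
  ],
  "claw": 7.5
}}

```text
time: 21.25
ee_pos: [0.3885, -0.2049, 0.2714]
eef_rot: [1.0, 0.032, -0.002, -0.0]
ft_force: [0.5, 1.1, -0.3]
width: 0.0752
grip_force: 0.0
```

Emit:
{"op": "move_arm", "data": {
  "steps": [
    {"dx":0,"dy":0,"dz":0,"spin":0},
    {"dx":0,"dy":0,"dz":0,"spin":0}
  ]
}}

```text
time: 21.45
ee_pos: [0.392, -0.2018, 0.2733]
eef_rot: [0.999, 0.035, -0.001, -0.001]
ft_force: [0.5, 1.2, -0.3]
width: 0.0749
grip_force: 0.0
```

```bash
python3 -c "
from h import *
to(.393,-.2020,.020,.069)
s=cam('scene'); m=np.zeros((400,640),np.uint8); cv2.fillPoly(m,[np.array([[183,235],[247,190],[306,250],[240,302]])],1)
for ce,a in whites(s,m): print('sc',ce,a,p2w(s,ce,.035).round(4))
cruc()"
```

```text
psi 0.070 tip [ 0.392  -0.2018  0.0911] | now-axes dx 0.10 dy 0.02 dz 7.11 | spin 0.001 then dx 0.10 dy 0.02
sc [253.8 211.6] 41 [[ 0.3918 -0.2144  0.035 ]]
```

Emit:
{"op": "move_arm", "data": {
  "steps": [
    {"dx":0.1,"dy":0,"dz":2.5,"spin":0},
    {"dx":0,"dy":0,"dz":2.5,"spin":0},
    {"dx":0,"dy":0,"dz":1.5,"spin":0},
    {"dx":0,"dy":0,"dz":0.7,"spin":0},
    {"dx":0,"dy":0,"dz":0,"spin":0},
    {"dx":0,"dy":0,"dz":0,"spin":0}
  ]
}}

```text
time: 22.15
ee_pos: [0.3935, -0.2022, 0.2026]
eef_rot: [0.999, 0.035, 0.001, 0.0]
ft_force: [0.5, -0.5, 1.4]
width: 0.0746
grip_force: 0.0
```

Emit:
{"op": "move_arm", "data": {
  "steps": [
    {"dx":0,"dy":0,"dz":0,"spin":0},
    {"dx":0,"dy":0,"dz":0,"spin":0},
    {"dx":0,"dy":0,"dz":0,"spin":0},
    {"dx":0,"dy":0,"dz":0,"spin":0},
    {"dx":0,"dy":0,"dz":0,"spin":0},
    {"dx":0,"dy":0,"dz":0,"spin":0}
  ],
  "claw": 0,
  "squeeze": 20
}}

```text
time: 22.75
ee_pos: [0.393, -0.2022, 0.2019]
eef_rot: [0.999, 0.034, 0.0, 0.0]
ft_force: [0.1, 1.8, 3.3]
width: 0.0458
grip_force: 20.0
```

```bash
python3 -c "
from h import *
X=ch(-.04,-.06); print(X); to(*X,.126,.069)"
```

```text
(np.float64(0.5201432284946865), np.float64(0.031552679097940094))
psi 0.069 tip [ 0.393  -0.2022  0.0197] | now-axes dx 14.29 dy -22.44 dz -10.63 | spin -0.000 then dx 14.29 dy -22.44
```

Emit:
{"op": "move_arm", "data": {
  "steps": [
    {"dx":0,"dy":0,"dz":-2,"spin":0},
    {"dx":0,"dy":0,"dz":-4,"spin":0},
    {"dx":1,"dy":0,"dz":-4,"spin":0},
    {"dx":2.5,"dy":0,"dz":-0.7,"spin":0},
    {"dx":3.5,"dy":-0.5,"dz":0,"spin":0},
    {"dx":3.5,"dy":-1,"dz":0,"spin":0},
    {"dx":2.8,"dy":-2.4,"dz":0,"spin":0},
    {"dx":1,"dy":-3.5,"dz":0,"spin":0},
    {"dx":0,"dy":-3.5,"dz":0,"spin":0},
    {"dx":0,"dy":-3.5,"dz":0,"spin":0},
    {"dx":0,"dy":-3.5,"dz":0,"spin":0},
    {"dx":0,"dy":-3.0,"dz":0,"spin":0}
  ]
}}

```text
time: 23.95
ee_pos: [0.5208, 0.018, 0.3085]
eef_rot: [0.999, 0.035, -0.0, -0.0]
ft_force: [1.3, 0.1, -1.1]
width: 0.0456
grip_force: 20.0
```

Emit:
{"op": "move_arm", "data": {
  "steps": [
    {"dx":0,"dy":-1.5,"dz":0,"spin":0},
    {"dx":0,"dy":0,"dz":0,"spin":0},
    {"dx":0,"dy":0,"dz":0,"spin":0},
    {"dx":0,"dy":0,"dz":0,"spin":0}
  ]
}}

```text
time: 24.35
ee_pos: [0.5203, 0.0296, 0.3085]
eef_rot: [0.999, 0.033, -0.0, 0.0]
ft_force: [0.9, -0.1, -1.4]
width: 0.0454
grip_force: 20.0
```

```bash
python3 -c "
from h import *
X=ch(-.04,-.06); to(*X,.0225,.069)"
```

```text
psi 0.067 tip [0.5203 0.0296 0.1263] | now-axes dx -0.00 dy -0.19 dz 10.38 | spin -0.002 then dx -0.00 dy -0.19
```

Emit:
{"op": "move_arm", "data": {
  "steps": [
    {"dx":0,"dy":-0.1,"dz":2,"spin":0},
    {"dx":0,"dy":0,"dz":2.5,"spin":0},
    {"dx":0,"dy":0,"dz":2.5,"spin":0},
    {"dx":0,"dy":0,"dz":2,"spin":0},
    {"dx":0,"dy":0,"dz":1,"spin":0},
    {"dx":0,"dy":0,"dz":0.3,"spin":0},
    {"dx":0,"dy":0,"dz":0,"spin":0},
    {"dx":0,"dy":0,"dz":0.2,"spin":0},
    {"dx":0,"dy":0,"dz":0,"spin":0},
    {"dx":0,"dy":0,"dz":0,"spin":0}
  ]
}}

```text
time: 25.35
ee_pos: [0.5203, 0.0321, 0.2043]
eef_rot: [0.999, 0.034, 0.0, 0.0]
ft_force: [1.1, 0.0, -0.7]
width: 0.0452
grip_force: 20.0
```

Emit:
{"op": "move_arm", "data": {
  "steps": [
    {"dx":0,"dy":0,"dz":0,"spin":0},
    {"dx":0,"dy":0,"dz":0,"spin":0},
    {"dx":0,"dy":0,"dz":0,"spin":0},
    {"dx":0,"dy":0,"dz":0,"spin":0}
  ],
  "claw": 6.2
}}

```text
time: 25.75
ee_pos: [0.5202, 0.0321, 0.2038]
eef_rot: [0.999, 0.034, 0.0, 0.0]
ft_force: [-0.7, -0.1, 0.6]
width: 0.061
grip_force: 0.0
```

Emit:
{"op": "move_arm", "data": {
  "steps": [
    {"dx":0,"dy":0,"dz":-2,"spin":0},
    {"dx":0,"dy":0,"dz":-4,"spin":0},
    {"dx":0,"dy":0,"dz":-4,"spin":0},
    {"dx":0,"dy":0,"dz":-5,"spin":0},
    {"dx":0,"dy":0,"dz":-5,"spin":0},
    {"dx":0,"dy":0,"dz":-2,"spin":0},
    {"dx":0,"dy":0,"dz":0,"spin":0}
  ]
}}

```text
time: 26.45
ee_pos: [0.5206, 0.0325, 0.4274]
eef_rot: [0.999, 0.034, 0.003, 0.0]
ft_force: [-0.0, -0.5, -1.3]
width: 0.0621
grip_force: 0.0
```

```bash
python3 -c "
from h import *
X=ch(.14,-.085);print(X); to(*X,.30,.069)"
```

```text
(np.float64(0.7014383581941834), np.float64(0.019019684753308286))
psi 0.069 tip [0.5206 0.0325 0.2452] | now-axes dx 17.95 dy 2.58 dz -5.48 | spin -0.000 then dx 17.95 dy 2.59
```

Emit:
{"op": "move_arm", "data": {
  "steps": [
    {"dx":0,"dy":0,"dz":-4,"spin":0},
    {"dx":0.5,"dy":0.5,"dz":-2,"spin":0},
    {"dx":3,"dy":1,"dz":0,"spin":0},
    {"dx":4,"dy":1.1,"dz":0,"spin":0},
    {"dx":4,"dy":0,"dz":0,"spin":0},
    {"dx":4,"dy":0,"dz":0,"spin":0},
    {"dx":2.5,"dy":0,"dz":0,"spin":0},
    {"dx":0,"dy":0,"dz":0,"spin":0},
    {"dx":0,"dy":0,"dz":0,"spin":0}
  ],
  "claw": 0
}}

```text
time: 27.35
ee_pos: [0.7017, 0.0189, 0.4819]
eef_rot: [0.999, 0.035, -0.001, -0.0]
ft_force: [-0.7, 0.8, 0.4]
width: 0.0026
grip_force: 0.0
```

```bash
python3 -c "
from h import *
X=ch(.14,-.085);to(*X,.245,.069)
c=cam('scene'); crop(c,'d1',280,60,520,250,3.3)
c=cam('top'); crop(c,'d2',205,100,345,240,4.2)"
```

```text
psi 0.069 tip [0.7017 0.0189 0.2997] | now-axes dx -0.02 dy -0.01 dz 5.47 | spin 0.000 then dx -0.02 dy -0.01
```

View pics/d1.png

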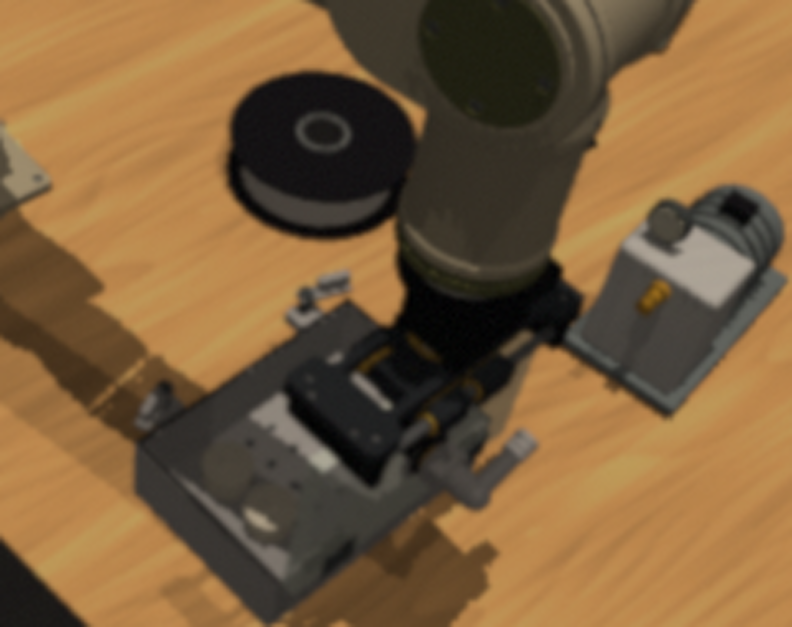

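The gripper is behind the standing lid with its fingers beside the elbow, and the pan is clear. Now I go down and push the lid over.

Emit:
{"op": "move_arm", "data": {
  "steps": [
    {"dx":0,"dy":0,"dz":2.5,"spin":0},
    {"dx":0,"dy":0,"dz":2.5,"spin":0},
    {"dx":0,"dy":0,"dz":0.6,"spin":0},
    {"dx":-1,"dy":0,"dz":0,"spin":0},
    {"dx":-1,"dy":0,"dz":0,"spin":0},
    {"dx":-1,"dy":0,"dz":0,"spin":0},
    {"dx":-1,"dy":0,"dz":0,"spin":0},
    {"dx":0,"dy":0,"dz":0,"spin":0}
  ]
}}

```text
time: 28.25
ee_pos: [0.6607, 0.0157, 0.4298]
eef_rot: [0.999, 0.034, 0.001, 0.0]
ft_force: [-0.8, -0.0, -0.1]
width: 0.0004
grip_force: 0.0
```

```bash
python3 -c "
from h import *
X=ch(.07,-.085);to(*X,.243,.069)"
```

```text
psi 0.068 tip [0.6607 0.0157 0.2476] | now-axes dx -2.91 dy -0.05 dz 0.46 | spin -0.001 then dx -2.91 dy -0.05
```

Emit:
{"op": "move_arm", "data": {
  "steps": [
    {"dx":-1,"dy":0,"dz":0.2,"spin":0},
    {"dx":-1.5,"dy":0,"dz":0.2,"spin":0},
    {"dx":-1.5,"dy":0,"dz":0.2,"spin":0}
  ]
}}

```text
time: 28.55
ee_pos: [0.6218, 0.0129, 0.4233]
eef_rot: [0.999, 0.034, 0.002, 0.0]
ft_force: [5.8, 0.0, -1.6]
width: 0.0004
grip_force: 2.2
```

```bash
python3 -c "
from h import *
X=ch(.07,-.085);to(*X,.243,.069)
c=cam('scene'); crop(c,'d3',280,60,520,250,3.3)"
```

```text
psi 0.068 tip [0.6218 0.0129 0.2411] | now-axes dx 0.98 dy -0.06 dz -0.19 | spin -0.001 then dx 0.98 dy -0.06
```

View pics/d3.png

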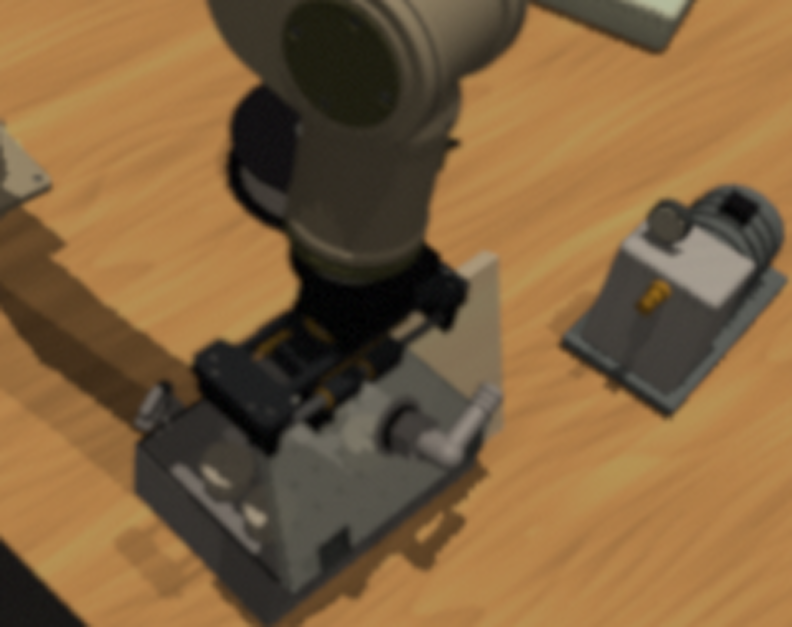

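The lid is moving with the fingers (5.8 N, leaning over the pan). I continue along the arc.

Emit:
{"op": "move_arm", "data": {
  "steps": [
    {"dx":-1.1,"dy":0,"dz":0.4,"spin":0},
    {"dx":-1.4,"dy":0,"dz":0.6,"spin":0},
    {"dx":-1.4,"dy":0,"dz":0.8,"spin":0},
    {"dx":-1.3,"dy":0,"dz":0.9,"spin":0},
    {"dx":-1.3,"dy":0,"dz":1.1,"spin":0},
    {"dx":-1.1,"dy":0,"dz":1.2,"spin":0},
    {"dx":-1.0,"dy":0,"dz":1.3,"spin":0},
    {"dx":-0.7,"dy":0,"dz":1.1,"spin":0},
    {"dx":-0.6,"dy":0,"dz":1.1,"spin":0}
  ]
}}

```text
time: 29.5
ee_pos: [0.5229, 0.0063, 0.3372]
eef_rot: [0.999, 0.034, 0.0, 0.0]
ft_force: [-0.5, -0.2, 2.4]
width: 0.0006
grip_force: 0.9
```

```bash
python3 -c "
from h import *
X=ch(-.0585,-.085);to(*X,.1285,.069)"
```

```text
psi 0.069 tip [0.5229 0.0063 0.155 ] | now-axes dx -1.95 dy -0.04 dz 2.65 | spin -0.000 then dx -1.95 dy -0.04
```

Emit:
{"op": "move_arm", "data": {
  "steps": [
    {"dx":-0.9,"dy":0,"dz":1.0,"spin":0},
    {"dx":-0.6,"dy":0,"dz":1.2,"spin":0},
    {"dx":-0.3,"dy":0,"dz":1.2,"spin":0},
    {"dx":-0.2,"dy":0,"dz":1.0,"spin":0},
    {"dx":-0.1,"dy":0,"dz":0.8,"spin":0},
    {"dx":0,"dy":0,"dz":0.4,"spin":0},
    {"dx":0,"dy":0,"dz":0.2,"spin":0},
    {"dx":0,"dy":0,"dz":0,"spin":0}
  ]
}}

```text
time: 30.3
ee_pos: [0.5022, 0.0049, 0.2789]
eef_rot: [0.999, 0.034, 0.0, 0.0]
ft_force: [-0.8, -0.6, 0.1]
width: 0.0003
grip_force: 0.0
```

```bash
python3 -c "
from h import *
X=ch(-.065,-.085);to(*X,.096,.069)"
```

```text
psi 0.069 tip [0.5022 0.0049 0.0967] | now-axes dx -0.53 dy -0.04 dz 0.07 | spin -0.000 then dx -0.53 dy -0.04
```

Emit:
{"op": "move_arm", "data": {
  "steps": [
    {"dx":0,"dy":0,"dz":0.15,"spin":0},
    {"dx":0,"dy":0,"dz":0,"spin":0},
    {"dx":0,"dy":0,"dz":0.1,"spin":0},
    {"dx":0,"dy":0,"dz":0,"spin":0}
  ]
}}

```text
time: 30.7
ee_pos: [0.5023, 0.005, 0.2785]
eef_rot: [0.999, 0.034, 0.001, 0.0]
ft_force: [-11.3, -1.0, 25.2]
width: 0.0007
grip_force: 12.7
```

Emit:
{"op": "move_arm", "data": {
  "steps": [
    {"dx":0,"dy":0,"dz":-3,"spin":0},
    {"dx":0,"dy":0,"dz":-4,"spin":0},
    {"dx":0,"dy":2,"dz":-3,"spin":0},
    {"dx":0,"dy":4,"dz":0,"spin":0},
    {"dx":0,"dy":4,"dz":0,"spin":0},
    {"dx":0,"dy":4,"dz":0,"spin":0},
    {"dx":0,"dy":4,"dz":0,"spin":0},
    {"dx":0,"dy":4,"dz":0,"spin":0},
    {"dx":0,"dy":0,"dz":0,"spin":0}
  ]
}}

```text
time: 31.6
ee_pos: [0.5162, -0.2209, 0.3758]
eef_rot: [1.0, 0.03, -0.0, 0.001]
ft_force: [-0.4, 0.0, -0.3]
width: 0.0007
grip_force: 0.0
```

```bash
python3 -c "
from h import *
c=cam('top'); np.savez('pics/t2.npz',**c)
# predicted: elbow axis at z=.143..148, pivots, wings(theta 0), lid centre
P=[(*ch(0,0),.15),(*ch(-.103,.083),.105),(*ch(-.103,-.083),.105)]
crop(c,'e1',210,120,350,260,4.2,w2p(c,P))
print(w2p(c,P).round(1))"
```

```text
[[276.6 189.1]
 [254.7 223.1]
 [304.7 219.9]]
```

View pics/e1.png

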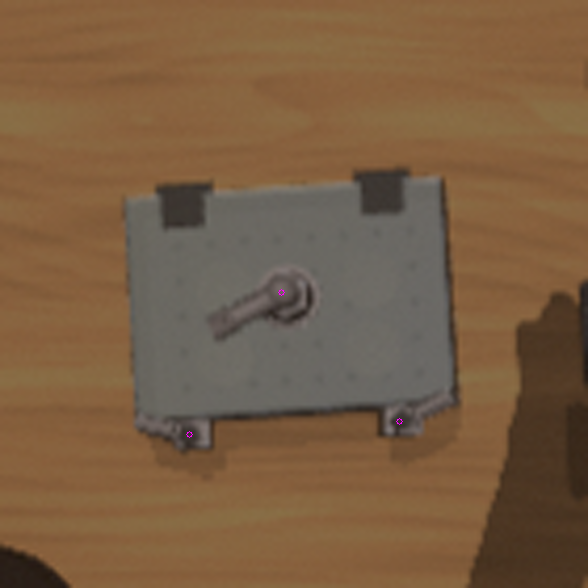

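The lid is closed flat (25 N press), and all four crucibles show faintly through it. The predicted pivots at crop (189,434) and (399,421) and the elbow axis at (281,292) match. The elbow outlet points to (218,325), so e≈1.16, and both turnbuttons are at about 0.34. I do the right turnbutton first.

```bash
python3 -c "
from h import *
X=np.array(ch(-.103,-.083))+.028*np.array([np.cos(-1.161),np.sin(-1.161)]);print(X); to(*X,.15,-1.161); print(telemetry.read_state()['joint_positions'].round(2))"
```

```text
[ 0.47003432 -0.02141691]
psi 0.064 tip [ 0.5167 -0.2177  0.1937] | now-axes dx -3.40 dy -19.89 dz 4.37 | spin 1.225 then dx -19.86 dy -3.54
[ 0.66  0.24 -0.4   1.66  0.1   1.27 -1.26]
```

Emit:
{"op": "move_arm", "data": {
  "steps": [
    {"dx":0,"dy":0,"dz":0,"spin":-0.147},
    {"dx":0,"dy":0,"dz":0,"spin":-0.147},
    {"dx":0,"dy":0,"dz":0,"spin":-0.147},
    {"dx":0,"dy":0,"dz":0,"spin":-0.147},
    {"dx":0,"dy":0,"dz":0,"spin":-0.147},
    {"dx":0,"dy":0,"dz":0,"spin":-0.147},
    {"dx":0,"dy":0,"dz":0,"spin":-0.147},
    {"dx":0,"dy":0,"dz":0,"spin":-0.147},
    {"dx":0,"dy":0,"dz":0,"spin":-0.147},
    {"dx":0,"dy":0,"dz":0,"spin":-0.147},
    {"dx":0,"dy":0,"dz":0,"spin":-0.147},
    {"dx":0,"dy":0,"dz":0,"spin":-0.147}
  ],
  "claw": 2.6
}}

```text
time: 32.85
ee_pos: [0.5174, -0.2133, 0.3765]
eef_rot: [0.606, 0.796, 0.0, 0.0]
ft_force: [0.4, 0.2, -0.2]
width: 0.0259
grip_force: 0.0
```

Emit:
{"op": "move_arm", "data": {
  "steps": [
    {"dx":0,"dy":0,"dz":0,"spin":-0.145},
    {"dx":0,"dy":0,"dz":0,"spin":0},
    {"dx":0,"dy":0,"dz":0,"spin":0}
  ]
}}

```text
time: 33.15
ee_pos: [0.5173, -0.214, 0.3764]
eef_rot: [0.551, 0.834, 0.0, 0.0]
ft_force: [-0.0, 0.5, 0.6]
width: 0.0261
grip_force: 0.0
```

```bash
python3 -c "
from h import *
X=np.array(ch(-.103,-.083))+.028*np.array([np.cos(-1.161),np.sin(-1.161)]);print(X); to(*X,.15,1.98); print(telemetry.read_state()['joint_positions'].round(2))"
```

```text
[ 0.47003432 -0.02141691]
psi 1.974 tip [ 0.5173 -0.214   0.1942] | now-axes dx 19.57 dy 3.22 dz 4.42 | spin -0.006 then dx 19.55 dy 3.33
[ 0.84  0.26 -0.62  1.65  0.16  1.28  0.59]
```

Emit:
{"op": "move_arm", "data": {
  "steps": [
    {"dx":1.5,"dy":0.3,"dz":0,"spin":-0.006},
    {"dx":3,"dy":0.5,"dz":0,"spin":0},
    {"dx":3.5,"dy":0.6,"dz":0,"spin":0},
    {"dx":3.5,"dy":0.6,"dz":0,"spin":0},
    {"dx":3.5,"dy":0.6,"dz":0,"spin":0},
    {"dx":3.0,"dy":0.5,"dz":1,"spin":0},
    {"dx":1.6,"dy":0.2,"dz":1.5,"spin":0},
    {"dx":0,"dy":0,"dz":1.5,"spin":0},
    {"dx":0,"dy":0,"dz":0,"spin":0},
    {"dx":0,"dy":0,"dz":0,"spin":0}
  ]
}}

```text
time: 34.15
ee_pos: [0.4685, -0.0214, 0.3366]
eef_rot: [0.547, 0.837, -0.0, -0.0]
ft_force: [0.7, -0.4, 0.2]
width: 0.0262
grip_force: 0.0
```

```bash
python3 -c "
from h import *
X=np.array(ch(-.103,-.083))+.028*np.array([np.cos(-1.161),np.sin(-1.161)]); to(*X,.109,1.98)"
```

```text
psi 1.983 tip [ 0.4685 -0.0214  0.1544] | now-axes dx -0.06 dy 0.14 dz 4.54 | spin 0.003 then dx -0.06 dy 0.14
```

Emit:
{"op": "move_arm", "data": {
  "steps": [
    {"dx":-0.1,"dy":0.1,"dz":1.5,"spin":0},
    {"dx":0,"dy":0,"dz":1.5,"spin":0},
    {"dx":0,"dy":0,"dz":1.0,"spin":0},
    {"dx":0,"dy":0,"dz":0.5,"spin":0},
    {"dx":0,"dy":0,"dz":0,"spin":0},
    {"dx":0,"dy":0,"dz":0,"spin":0}
  ]
}}

```text
time: 34.75
ee_pos: [0.4703, -0.0224, 0.2918]
eef_rot: [0.547, 0.837, 0.0, 0.0]
ft_force: [0.0, -0.9, -0.0]
width: 0.0262
grip_force: 0.0
```

Emit:
{"op": "move_arm", "data": {
  "steps": [
    {"dx":0,"dy":0,"dz":0,"spin":0},
    {"dx":0,"dy":0,"dz":0,"spin":0},
    {"dx":0,"dy":0,"dz":0,"spin":0},
    {"dx":0,"dy":0,"dz":0,"spin":0}
  ],
  "claw": 1.5,
  "squeeze": 8
}}

```text
time: 35.15
ee_pos: [0.4702, -0.0224, 0.2915]
eef_rot: [0.547, 0.837, 0.0, 0.0]
ft_force: [1.1, 0.8, -0.2]
width: 0.0155
grip_force: 0.5
```

```bash
python3 -c "
from h import *
X=np.array(ch(-.103,-.083))+.028*np.array([np.cos(-1.161),np.sin(-1.161)]); to(*X,.109,1.98)"
```

```text
psi 1.984 tip [ 0.4702 -0.0224  0.1093] | now-axes dx 0.10 dy 0.02 dz 0.03 | spin 0.004 then dx 0.10 dy 0.02
```

Straddled at the right height with no contact. Now the sweep.

Emit:
{"op": "move_arm", "data": {
  "steps": [
    {"dx":0.03,"dy":0.39,"dz":0,"spin":-0.14},
    {"dx":0.03,"dy":0.39,"dz":0,"spin":-0.14},
    {"dx":0.03,"dy":0.39,"dz":0,"spin":-0.14},
    {"dx":0.03,"dy":0.39,"dz":0,"spin":-0.14},
    {"dx":0.03,"dy":0.39,"dz":0,"spin":-0.14},
    {"dx":0.03,"dy":0.39,"dz":0,"spin":-0.14},
    {"dx":0.03,"dy":0.39,"dz":0,"spin":-0.14},
    {"dx":0.03,"dy":0.39,"dz":0,"spin":-0.14},
    {"dx":0.03,"dy":0.39,"dz":0,"spin":-0.14},
    {"dx":0.01,"dy":0.2,"dz":0,"spin":-0.07},
    {"dx":0,"dy":0,"dz":0,"spin":0},
    {"dx":0,"dy":0,"dz":0,"spin":0}
  ]
}}

```text
time: 36.35
ee_pos: [0.4861, 0.008, 0.2912]
eef_rot: [-0.085, 0.996, 0.0, -0.0]
ft_force: [-0.4, 0.2, -0.0]
width: 0.0153
grip_force: 0.1
```

```bash
python3 -c "
from h import *
X=ch(-.075,-.083); to(*X,.109,.069-np.pi);print(telemetry.read_state()['joint_positions'].round(2))"
```

```text
psi -2.972 tip [0.4861 0.008  0.109 ] | now-axes dx -0.04 dy -0.19 dz 0.00 | spin 0.101 then dx -0.06 dy -0.19
[ 0.75  0.25 -0.94  1.92  0.23  1.09  1.46]
```

Emit:
{"op": "move_arm", "data": {
  "steps": [
    {"dx":0,"dy":0,"dz":-1.5,"spin":0},
    {"dx":0,"dy":0,"dz":-3,"spin":0},
    {"dx":0,"dy":0,"dz":-4,"spin":0.14},
    {"dx":0,"dy":0,"dz":-1,"spin":0.147},
    {"dx":0,"dy":0,"dz":0,"spin":0.147},
    {"dx":0,"dy":0,"dz":0,"spin":0.147},
    {"dx":0,"dy":0,"dz":0,"spin":0.147},
    {"dx":0,"dy":0,"dz":0,"spin":0.147},
    {"dx":0,"dy":0,"dz":0,"spin":0.147},
    {"dx":0,"dy":0,"dz":0,"spin":0.147},
    {"dx":0,"dy":0,"dz":0,"spin":0.147},
    {"dx":0,"dy":0,"dz":0,"spin":0.147}
  ],
  "claw": 2.6
}}

```text
time: 37.55
ee_pos: [0.4861, 0.0085, 0.3874]
eef_rot: [0.604, 0.797, 0.0, 0.0]
ft_force: [-1.1, -0.6, -0.6]
width: 0.026
grip_force: 0.0
```

Emit:
{"op": "move_arm", "data": {
  "steps": [
    {"dx":0,"dy":0,"dz":0,"spin":0.147},
    {"dx":0,"dy":0,"dz":0,"spin":0.147},
    {"dx":0,"dy":0,"dz":0,"spin":0.147},
    {"dx":0,"dy":0,"dz":0,"spin":0.1},
    {"dx":0,"dy":0,"dz":0,"spin":0},
    {"dx":0,"dy":0,"dz":0,"spin":0}
  ]
}}

```text
time: 38.15
ee_pos: [0.4861, 0.0083, 0.387]
eef_rot: [0.792, 0.61, 0.0, 0.0]
ft_force: [-0.4, -0.4, -0.7]
width: 0.026
grip_force: 0.0
```

```bash
python3 -c "
from h import *
X=np.array(ch(-.103,.083))+.028*np.array([np.cos(1.303),np.sin(1.303)]); to(*X,.155,1.303);print(telemetry.read_state()['joint_positions'].round(2))"
```

```text
psi 1.313 tip [0.4861 0.0083 0.2048] | now-axes dx 17.43 dy -7.84 dz 4.98 | spin 0.010 then dx 17.35 dy -8.00
[ 0.67  0.1  -0.82  1.81  0.08  1.27 -0.42]
```

Emit:
{"op": "move_arm", "data": {
  "steps": [
    {"dx":1.4,"dy":-0.6,"dz":0,"spin":0.01},
    {"dx":2.8,"dy":-1.3,"dz":0,"spin":0},
    {"dx":2.8,"dy":-1.3,"dz":0,"spin":0},
    {"dx":2.8,"dy":-1.3,"dz":0,"spin":0},
    {"dx":2.8,"dy":-1.3,"dz":0,"spin":0},
    {"dx":2.8,"dy":-1.3,"dz":0,"spin":0},
    {"dx":2.0,"dy":-0.9,"dz":2,"spin":0},
    {"dx":0,"dy":0,"dz":2,"spin":0},
    {"dx":0,"dy":0,"dz":1,"spin":0},
    {"dx":0,"dy":0,"dz":0,"spin":0},
    {"dx":0,"dy":0,"dz":0,"spin":0}
  ]
}}

```text
time: 39.25
ee_pos: [0.4559, 0.1967, 0.3369]
eef_rot: [0.796, 0.605, 0.0, 0.0]
ft_force: [0.2, 0.3, 1.1]
width: 0.0262
grip_force: 0.0
```

```bash
python3 -c "
from h import *
X=np.array(ch(-.103,.083))+.028*np.array([np.cos(1.303),np.sin(1.303)]); to(*X,.109,1.303);print(telemetry.read_state()['joint_positions'].round(2))"
```

```text
psi 1.300 tip [0.4559 0.1967 0.1547] | now-axes dx -0.01 dy -0.10 dz 4.57 | spin -0.003 then dx -0.01 dy -0.10
[ 0.38  0.21 -0.96  1.84  0.19  1.18 -0.92]
```

Emit:
{"op": "move_arm", "data": {
  "steps": [
    {"dx":0,"dy":-0.1,"dz":1.5,"spin":0},
    {"dx":0,"dy":0,"dz":1.5,"spin":0},
    {"dx":0,"dy":0,"dz":1.0,"spin":0},
    {"dx":0,"dy":0,"dz":0.5,"spin":0},
    {"dx":0,"dy":0,"dz":0,"spin":0},
    {"dx":0,"dy":0,"dz":0,"spin":0}
  ]
}}

```text
time: 39.85
ee_pos: [0.4546, 0.1976, 0.2914]
eef_rot: [0.796, 0.605, 0.0, -0.0]
ft_force: [-0.5, -0.1, -0.4]
width: 0.0258
grip_force: 0.0
```

Emit:
{"op": "move_arm", "data": {
  "steps": [
    {"dx":0,"dy":0,"dz":0,"spin":0},
    {"dx":0,"dy":0,"dz":0,"spin":0},
    {"dx":0,"dy":0,"dz":0,"spin":0},
    {"dx":0,"dy":0,"dz":0,"spin":0}
  ],
  "claw": 1.5,
  "squeeze": 8
}}

```text
time: 40.25
ee_pos: [0.4546, 0.1975, 0.2914]
eef_rot: [0.796, 0.605, 0.0, 0.0]
ft_force: [1.3, -0.0, -0.2]
width: 0.0153
grip_force: 0.0
```

Emit:
{"op": "move_arm", "data": {
  "steps": [
    {"dx":-0.03,"dy":0.39,"dz":0,"spin":0.14},
    {"dx":-0.03,"dy":0.39,"dz":0,"spin":0.14},
    {"dx":-0.03,"dy":0.39,"dz":0,"spin":0.14},
    {"dx":-0.03,"dy":0.39,"dz":0,"spin":0.14},
    {"dx":-0.03,"dy":0.39,"dz":0,"spin":0.14},
    {"dx":-0.03,"dy":0.39,"dz":0,"spin":0.14},
    {"dx":-0.03,"dy":0.39,"dz":0,"spin":0.14},
    {"dx":-0.03,"dy":0.39,"dz":0,"spin":0.14},
    {"dx":-0.03,"dy":0.39,"dz":0,"spin":0.14},
    {"dx":-0.01,"dy":0.2,"dz":0,"spin":0.07},
    {"dx":0,"dy":0,"dz":0,"spin":0},
    {"dx":0,"dy":0,"dz":0,"spin":0}
  ]
}}

```text
time: 41.45
ee_pos: [0.4747, 0.1697, 0.2913]
eef_rot: [1.0, -0.014, -0.0, -0.0]
ft_force: [-0.7, 2.1, -0.3]
width: 0.0151
grip_force: 0.8
```

```bash
python3 -c "
from h import *
X=ch(-.075,.083); to(*X,.109,.069);print(telemetry.read_state()['joint_positions'].round(2))"
```

```text
psi -0.028 tip [0.4747 0.1697 0.1091] | now-axes dx 0.06 dy -0.21 dz 0.01 | spin -0.097 then dx 0.08 dy -0.20
[ 0.22  0.24 -0.72  1.88  0.18  1.08 -2.17]
```

Emit:
{"op": "move_arm", "data": {
  "steps": [
    {"dx":0,"dy":0,"dz":-1.5,"spin":0},
    {"dx":0,"dy":0,"dz":-4,"spin":0},
    {"dx":0,"dy":0,"dz":-4.5,"spin":-0.14},
    {"dx":0,"dy":0,"dz":0,"spin":-0.147},
    {"dx":0,"dy":0,"dz":0,"spin":-0.147},
    {"dx":0,"dy":0,"dz":0,"spin":-0.147},
    {"dx":0,"dy":0,"dz":0,"spin":-0.147},
    {"dx":0,"dy":0,"dz":0,"spin":-0.147},
    {"dx":0,"dy":0,"dz":0,"spin":-0.147},
    {"dx":0,"dy":0,"dz":0,"spin":-0.147},
    {"dx":0,"dy":0,"dz":0,"spin":-0.147},
    {"dx":0,"dy":0,"dz":0,"spin":-0.147}
  ],
  "claw": 3.6
}}

```text
time: 42.65
ee_pos: [0.4749, 0.1694, 0.3925]
eef_rot: [0.752, 0.659, 0.0, 0.001]
ft_force: [-0.1, 0.3, -0.3]
width: 0.0362
grip_force: 0.0
```

Emit:
{"op": "move_arm", "data": {
  "steps": [
    {"dx":0,"dy":0,"dz":0,"spin":-0.147},
    {"dx":0,"dy":0,"dz":0,"spin":-0.147},
    {"dx":0,"dy":0,"dz":0,"spin":-0.147},
    {"dx":0,"dy":0,"dz":0,"spin":-0.147},
    {"dx":-4,"dy":0,"dz":0,"spin":-0.03},
    {"dx":-4,"dy":0,"dz":0,"spin":0},
    {"dx":-4,"dy":0,"dz":0,"spin":0},
    {"dx":-4,"dy":0,"dz":0,"spin":0},
    {"dx":-4,"dy":0,"dz":0,"spin":0},
    {"dx":0,"dy":0,"dz":0,"spin":0},
    {"dx":0,"dy":0,"dz":0,"spin":0}
  ]
}}

```text
time: 43.75
ee_pos: [0.5663, -0.0095, 0.392]
eef_rot: [0.519, 0.855, 0.0, 0.0]
ft_force: [-0.7, 0.5, 0.5]
width: 0.0361
grip_force: 0.0
```

```bash
python3 -c "
from h import *
A=np.array(ch(0,0)); X=A+.033*np.array([np.cos(2.053),np.sin(2.053)]); to(*X,.128,2.053);print(telemetry.read_state()['joint_positions'].round(2))
c=cam('top'); crop(c,'f1',210,120,350,260,4.2)
c=cam('scene'); crop(c,'f2',300,90,520,255,3.6)"
```

```text
psi 2.050 tip [ 0.5663 -0.0095  0.2098] | now-axes dx 12.98 dy 3.84 dz 8.18 | spin -0.003 then dx 12.96 dy 3.89
[ 0.59  0.3  -0.79  1.61  0.22  1.32  0.25]
```

View pics/f1.png

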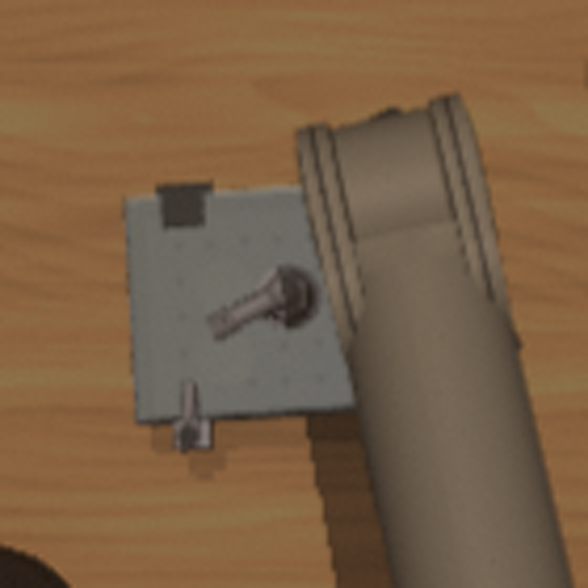

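The left turnbutton is square over the lid edge (crop 189,410). The elbow is unchanged, with its outlet at (216,328), so I approach it.

Emit:
{"op": "move_arm", "data": {
  "steps": [
    {"dx":2.5,"dy":0.7,"dz":0,"spin":0},
    {"dx":3.5,"dy":1.1,"dz":0,"spin":0},
    {"dx":3.5,"dy":1.1,"dz":0,"spin":0},
    {"dx":3.5,"dy":1.0,"dz":0,"spin":0},
    {"dx":0,"dy":0,"dz":1.5,"spin":0},
    {"dx":0,"dy":0,"dz":1.5,"spin":0},
    {"dx":0,"dy":0,"dz":0,"spin":0},
    {"dx":0,"dy":0,"dz":0,"spin":0}
  ]
}}

```text
time: 44.65
ee_pos: [0.5407, 0.1239, 0.361]
eef_rot: [0.519, 0.855, -0.0, -0.0]
ft_force: [0.3, -0.2, -0.0]
width: 0.0359
grip_force: 0.0
```

```bash
python3 -c "
from h import *
A=np.array(ch(0,0)); X=A+.033*np.array([np.cos(2.053),np.sin(2.053)]); to(*X,.128,2.053)"
```

```text
psi 2.050 tip [0.5407 0.1239 0.1788] | now-axes dx -0.04 dy -0.03 dz 5.08 | spin -0.003 then dx -0.04 dy -0.03
```

Emit:
{"op": "move_arm", "data": {
  "steps": [
    {"dx":0,"dy":0,"dz":1.5,"spin":0},
    {"dx":0,"dy":0,"dz":1.5,"spin":0},
    {"dx":0,"dy":0,"dz":1.2,"spin":0},
    {"dx":0,"dy":0,"dz":0.9,"spin":0},
    {"dx":0,"dy":0,"dz":0,"spin":0},
    {"dx":0,"dy":0,"dz":0,"spin":0}
  ]
}}

```text
time: 45.25
ee_pos: [0.5407, 0.125, 0.3103]
eef_rot: [0.519, 0.855, 0.0, -0.0]
ft_force: [-0.4, 0.3, 0.6]
width: 0.0362
grip_force: 0.0
```

Emit:
{"op": "move_arm", "data": {
  "steps": [
    {"dx":0,"dy":0,"dz":0,"spin":0},
    {"dx":0,"dy":0,"dz":0,"spin":0},
    {"dx":0,"dy":0,"dz":0,"spin":0},
    {"dx":0,"dy":0,"dz":0,"spin":0}
  ],
  "claw": 2.1,
  "squeeze": 15
}}

```text
time: 45.65
ee_pos: [0.5407, 0.1249, 0.3104]
eef_rot: [0.519, 0.855, 0.0, 0.0]
ft_force: [0.1, 0.4, 0.2]
width: 0.0218
grip_force: 0.0
```

Emit:
{"op": "move_arm", "data": {
  "steps": [
    {"dx":-0.035,"dy":0.48,"dz":0.01,"spin":0.147},
    {"dx":-0.035,"dy":0.48,"dz":0.01,"spin":0.147},
    {"dx":-0.035,"dy":0.48,"dz":0.01,"spin":0.147},
    {"dx":-0.035,"dy":0.48,"dz":0.01,"spin":0.147},
    {"dx":-0.035,"dy":0.48,"dz":0.01,"spin":0.147},
    {"dx":-0.035,"dy":0.48,"dz":0.01,"spin":0.147}
  ]
}}

```text
time: 46.25
ee_pos: [0.5684, 0.1265, 0.3096]
eef_rot: [0.835, 0.549, -0.0, -0.0]
ft_force: [-2.0, 1.7, 1.3]
width: 0.0211
grip_force: 1.1
```

```bash
cat >> h.py <<'E'
def el(sg=1,R=.033,ztip=.127):
    "where the tool should be for its present psi, sg=+1: tool x along outlet, -1: against"
    s,p,ps=pose(); A=np.array(ch(0,0)); X=A+sg*R*np.array([np.cos(ps),np.sin(ps)]); to(*X,ztip)
    print("q7",s["joint_positions"].round(2)[6],"F",s["ft_force"].round(1),"w",round(s["width"],4))
E
python3 -c "
from h import *
el()"
```

```text
psi 1.164 tip [0.5684 0.1265 0.1274] | now-axes dx -0.17 dy 0.13 dz 0.04
q7 -0.89 F [-2.   1.7  1.3] w 0.0211
```

Emit:
{"op": "move_arm", "data": {
  "steps": [
    {"dx":-0.05,"dy":0.49,"dz":0.01,"spin":0.147},
    {"dx":-0.05,"dy":0.49,"dz":0.01,"spin":0.147},
    {"dx":-0.05,"dy":0.49,"dz":0.01,"spin":0.147},
    {"dx":-0.045,"dy":0.48,"dz":0.01,"spin":0.147},
    {"dx":-0.045,"dy":0.48,"dz":0.01,"spin":0.147},
    {"dx":-0.045,"dy":0.48,"dz":0.01,"spin":0.147},
    {"dx":-0.035,"dy":0.48,"dz":0.01,"spin":0.147},
    {"dx":-0.035,"dy":0.48,"dz":0.01,"spin":0.147},
    {"dx":-0.035,"dy":0.48,"dz":0.01,"spin":0.147},
    {"dx":-0.035,"dy":0.48,"dz":0.01,"spin":0.147},
    {"dx":0,"dy":0,"dz":0,"spin":0},
    {"dx":0,"dy":0,"dz":0,"spin":0}
  ]
}}

```text
time: 47.45
ee_pos: [0.5868, 0.0856, 0.3087]
eef_rot: [0.989, -0.148, 0.0, 0.0]
ft_force: [-0.3, -0.2, 0.5]
width: 0.021
grip_force: 0.0
```

```bash
python3 -c "
from h import *
el(ztip=.125)"
```

```text
psi -0.297 tip [0.5868 0.0856 0.1265] | now-axes dx 0.09 dy 0.08 dz 0.15
q7 -2.2 F [-0.3 -0.2  0.5] w 0.021
```

Emit:
{"op": "move_arm", "data": {
  "steps": [
    {"dx":0,"dy":0,"dz":0,"spin":0},
    {"dx":0,"dy":0,"dz":-2.5,"spin":0},
    {"dx":0,"dy":0,"dz":-2.5,"spin":0},
    {"dx":0,"dy":0,"dz":0,"spin":-0.147},
    {"dx":0,"dy":0,"dz":0,"spin":-0.147},
    {"dx":0,"dy":0,"dz":0,"spin":-0.147},
    {"dx":0,"dy":0,"dz":0,"spin":-0.147},
    {"dx":0,"dy":0,"dz":0,"spin":-0.147},
    {"dx":0,"dy":0,"dz":0,"spin":-0.147},
    {"dx":0,"dy":0,"dz":0,"spin":-0.147},
    {"dx":0,"dy":0,"dz":0,"spin":-0.147},
    {"dx":0,"dy":0,"dz":0,"spin":-0.147}
  ],
  "claw": 3.6
}}

```text
time: 48.65
ee_pos: [0.5869, 0.0854, 0.3587]
eef_rot: [0.87, 0.493, -0.0, 0.0]
ft_force: [-0.5, -0.4, -0.1]
width: 0.036
grip_force: 0.0
```

Emit:
{"op": "move_arm", "data": {
  "steps": [
    {"dx":0,"dy":0,"dz":0,"spin":-0.147},
    {"dx":0,"dy":0,"dz":0,"spin":-0.147},
    {"dx":0,"dy":0,"dz":0,"spin":-0.147},
    {"dx":0,"dy":0,"dz":0,"spin":-0.147},
    {"dx":0,"dy":0,"dz":0,"spin":-0.147},
    {"dx":0,"dy":0,"dz":0,"spin":-0.147},
    {"dx":0,"dy":0,"dz":0,"spin":-0.147},
    {"dx":0,"dy":0,"dz":0,"spin":-0.147},
    {"dx":0,"dy":0,"dz":0,"spin":-0.147},
    {"dx":0,"dy":0,"dz":0,"spin":-0.147},
    {"dx":0,"dy":0,"dz":0,"spin":-0.147},
    {"dx":0,"dy":0,"dz":0,"spin":-0.147}
  ]
}}

```text
time: 49.85
ee_pos: [0.5869, 0.0854, 0.3587]
eef_rot: [0.173, 0.985, -0.0, 0.0]
ft_force: [-0.5, 0.3, 0.4]
width: 0.0363
grip_force: 0.0
```

Emit:
{"op": "move_arm", "data": {
  "steps": [
    {"dx":0,"dy":0,"dz":0,"spin":-0.09},
    {"dx":0,"dy":0,"dz":0,"spin":0},
    {"dx":0,"dy":0,"dz":0,"spin":0}
  ]
}}

```text
time: 50.15
ee_pos: [0.5869, 0.0853, 0.3586]
eef_rot: [0.133, 0.991, 0.0, -0.0]
ft_force: [-0.3, 0.1, -0.5]
width: 0.0361
grip_force: 0.0
```

```bash
python3 -c "
from h import *
el(-1,ztip=.125)"
```

```text
psi 2.874 tip [0.5869 0.0853 0.1764] | now-axes dx -0.08 dy 0.04 dz 5.14
q7 0.84 F [-0.3  0.1 -0.5] w 0.0361
```

Emit:
{"op": "move_arm", "data": {
  "steps": [
    {"dx":0,"dy":0,"dz":1.5,"spin":0},
    {"dx":0,"dy":0,"dz":1.5,"spin":0},
    {"dx":0,"dy":0,"dz":1.2,"spin":0},
    {"dx":0,"dy":0,"dz":0.9,"spin":0},
    {"dx":0,"dy":0,"dz":0,"spin":0},
    {"dx":0,"dy":0,"dz":0,"spin":0}
  ]
}}

```text
time: 50.75
ee_pos: [0.5869, 0.0855, 0.3076]
eef_rot: [0.132, 0.991, 0.0, -0.0]
ft_force: [-0.4, -0.2, 0.6]
width: 0.0363
grip_force: 0.0
```

Emit:
{"op": "move_arm", "data": {
  "steps": [
    {"dx":0,"dy":0,"dz":0,"spin":0},
    {"dx":0,"dy":0,"dz":0,"spin":0},
    {"dx":0,"dy":0,"dz":0,"spin":0},
    {"dx":0,"dy":0,"dz":0,"spin":0}
  ],
  "claw": 2.1
}}

```text
time: 51.15
ee_pos: [0.5869, 0.0854, 0.3079]
eef_rot: [0.133, 0.991, -0.0, 0.0]
ft_force: [0.2, 2.0, -0.2]
width: 0.0222
grip_force: 0.0
```

Emit:
{"op": "move_arm", "data": {
  "steps": [
    {"dx":0.035,"dy":-0.48,"dz":0.01,"spin":0.147},
    {"dx":0.035,"dy":-0.48,"dz":0.01,"spin":0.147},
    {"dx":0.035,"dy":-0.48,"dz":0.01,"spin":0.147},
    {"dx":0.035,"dy":-0.48,"dz":0.01,"spin":0.147},
    {"dx":0.035,"dy":-0.48,"dz":0.01,"spin":0.147},
    {"dx":0.035,"dy":-0.48,"dz":0.01,"spin":0.147},
    {"dx":0.035,"dy":-0.48,"dz":0.01,"spin":0.147},
    {"dx":0.035,"dy":-0.48,"dz":0.01,"spin":0.147},
    {"dx":0.035,"dy":-0.48,"dz":0.01,"spin":0.147},
    {"dx":0.035,"dy":-0.48,"dz":0.01,"spin":0.147}
  ]
}}

```text
time: 52.15
ee_pos: [0.5499, 0.0619, 0.307]
eef_rot: [0.765, 0.644, 0.001, 0.0]
ft_force: [2.2, 1.4, -0.9]
width: 0.0208
grip_force: 0.8
```

```bash
python3 -c "
from h import *
el(-1,ztip=.123)"
```

```text
psi 1.400 tip [0.5499 0.0619 0.1248] | now-axes dx -0.02 dy 0.04 dz 0.18
q7 -0.52 F [ 2.2  1.4 -0.9] w 0.0208
```

Emit:
{"op": "move_arm", "data": {
  "steps": [
    {"dx":0.035,"dy":-0.48,"dz":0.015,"spin":0.147},
    {"dx":0.035,"dy":-0.48,"dz":0.015,"spin":0.147},
    {"dx":0.035,"dy":-0.48,"dz":0.015,"spin":0.147},
    {"dx":0.035,"dy":-0.48,"dz":0.015,"spin":0.147},
    {"dx":0.035,"dy":-0.48,"dz":0.015,"spin":0.147},
    {"dx":0.035,"dy":-0.48,"dz":0.015,"spin":0.147},
    {"dx":0.035,"dy":-0.48,"dz":0.015,"spin":0.147},
    {"dx":0.035,"dy":-0.48,"dz":0.01,"spin":0.147},
    {"dx":0.035,"dy":-0.48,"dz":0.01,"spin":0.147},
    {"dx":0.035,"dy":-0.48,"dz":0.01,"spin":0.147},
    {"dx":0.035,"dy":-0.48,"dz":0.01,"spin":0.147},
    {"dx":0,"dy":0,"dz":0,"spin":0}
  ]
}}

```text
time: 53.35
ee_pos: [0.523, 0.1013, 0.3052]
eef_rot: [0.994, -0.106, -0.0, 0.0]
ft_force: [-0.2, -0.5, 0.3]
width: 0.0208
grip_force: 0.2
```

```bash
python3 -c "
from h import *
el(-1,ztip=.123)"
```

```text
psi -0.213 tip [0.523  0.1013 0.123 ] | now-axes dx 0.07 dy 0.00 dz 0.00
q7 -2.16 F [-0.2 -0.5  0.3] w 0.0208
```

Emit:
{"op": "move_arm", "data": {
  "steps": [
    {"dx":0,"dy":0,"dz":0,"spin":0},
    {"dx":0,"dy":0,"dz":-2.5,"spin":0},
    {"dx":0,"dy":0,"dz":-2.5,"spin":0},
    {"dx":0,"dy":0,"dz":0,"spin":-0.147},
    {"dx":0,"dy":0,"dz":0,"spin":-0.147},
    {"dx":0,"dy":0,"dz":0,"spin":-0.147},
    {"dx":0,"dy":0,"dz":0,"spin":-0.147},
    {"dx":0,"dy":0,"dz":0,"spin":-0.147},
    {"dx":0,"dy":0,"dz":0,"spin":-0.147},
    {"dx":0,"dy":0,"dz":0,"spin":-0.147},
    {"dx":0,"dy":0,"dz":0,"spin":-0.147},
    {"dx":0,"dy":0,"dz":0,"spin":-0.147}
  ],
  "claw": 3.6
}}

```text
time: 54.55
ee_pos: [0.5232, 0.1006, 0.3553]
eef_rot: [0.847, 0.532, 0.0, 0.0]
ft_force: [0.1, -0.1, -0.0]
width: 0.0358
grip_force: 0.0
```

Emit:
{"op": "move_arm", "data": {
  "steps": [
    {"dx":0,"dy":0,"dz":0,"spin":-0.147},
    {"dx":0,"dy":0,"dz":0,"spin":-0.147},
    {"dx":0,"dy":0,"dz":0,"spin":-0.147},
    {"dx":0,"dy":0,"dz":0,"spin":-0.147},
    {"dx":0,"dy":0,"dz":0,"spin":-0.147},
    {"dx":0,"dy":0,"dz":0,"spin":-0.147},
    {"dx":0,"dy":0,"dz":0,"spin":-0.147},
    {"dx":0,"dy":0,"dz":0,"spin":-0.147},
    {"dx":0,"dy":0,"dz":0,"spin":-0.147},
    {"dx":0,"dy":0,"dz":0,"spin":-0.147},
    {"dx":0,"dy":0,"dz":0,"spin":-0.147},
    {"dx":0,"dy":0,"dz":0,"spin":-0.147}
  ]
}}

```text
time: 55.75
ee_pos: [0.5233, 0.1006, 0.3553]
eef_rot: [0.127, 0.992, 0.0, 0.0]
ft_force: [-0.3, 0.8, 0.4]
width: 0.0358
grip_force: 0.0
```

Emit:
{"op": "move_arm", "data": {
  "steps": [
    {"dx":0,"dy":0,"dz":0,"spin":-0.1},
    {"dx":0,"dy":0,"dz":0,"spin":0},
    {"dx":0,"dy":0,"dz":0,"spin":0}
  ]
}}

```text
time: 56.05
ee_pos: [0.5233, 0.1006, 0.3552]
eef_rot: [0.084, 0.997, 0.0, 0.0]
ft_force: [-0.5, 0.4, -0.6]
width: 0.036
grip_force: 0.0
```

```bash
python3 -c "
from h import *
el(1,ztip=.122)"
```

```text
psi 2.974 tip [0.5233 0.1006 0.173 ] | now-axes dx -0.03 dy -0.09 dz 5.10
q7 0.97 F [-0.5  0.4 -0.6] w 0.036
```

Emit:
{"op": "move_arm", "data": {
  "steps": [
    {"dx":0,"dy":-0.05,"dz":1.5,"spin":0},
    {"dx":0,"dy":0,"dz":1.5,"spin":0},
    {"dx":0,"dy":0,"dz":1.2,"spin":0},
    {"dx":0,"dy":0,"dz":0.8,"spin":0},
    {"dx":0,"dy":0,"dz":0,"spin":0},
    {"dx":0,"dy":0,"dz":0,"spin":0}
  ]
}}

```text
time: 56.65
ee_pos: [0.5232, 0.1005, 0.3052]
eef_rot: [0.083, 0.997, 0.0, -0.0]
ft_force: [0.5, -1.8, -0.6]
width: 0.0364
grip_force: 0.0
```

Emit:
{"op": "move_arm", "data": {
  "steps": [
    {"dx":0,"dy":0,"dz":0,"spin":0},
    {"dx":0,"dy":0,"dz":0,"spin":0},
    {"dx":0,"dy":0,"dz":0,"spin":0},
    {"dx":0,"dy":0,"dz":0,"spin":0}
  ],
  "claw": 2.1
}}

```text
time: 57.05
ee_pos: [0.5232, 0.1003, 0.3054]
eef_rot: [0.083, 0.997, -0.0, 0.0]
ft_force: [-0.5, 0.2, -0.4]
width: 0.0218
grip_force: 0.0
```

Emit:
{"op": "move_arm", "data": {
  "steps": [
    {"dx":-0.035,"dy":0.48,"dz":0.01,"spin":0.147},
    {"dx":-0.035,"dy":0.48,"dz":0.01,"spin":0.147},
    {"dx":-0.035,"dy":0.48,"dz":0.01,"spin":0.147},
    {"dx":-0.035,"dy":0.48,"dz":0.01,"spin":0.147},
    {"dx":-0.035,"dy":0.48,"dz":0.01,"spin":0.147},
    {"dx":-0.035,"dy":0.48,"dz":0.01,"spin":0.147},
    {"dx":-0.035,"dy":0.48,"dz":0.01,"spin":0.147},
    {"dx":-0.035,"dy":0.48,"dz":0.01,"spin":0.147},
    {"dx":-0.035,"dy":0.48,"dz":0.01,"spin":0.147}
  ]
}}

```text
time: 57.95
ee_pos: [0.5523, 0.1282, 0.304]
eef_rot: [0.679, 0.734, -0.0, -0.001]
ft_force: [-2.8, 0.3, -0.4]
width: 0.0214
grip_force: 1.2
```

```bash
python3 -c "
from h import *
el(1,ztip=.122)"
```

```text
psi 1.648 tip [0.5523 0.1282 0.1218] | now-axes dx -0.12 dy 0.10 dz -0.02
q7 -0.39 F [-2.8  0.3 -0.4] w 0.0214
```

Emit:
{"op": "move_arm", "data": {
  "steps": [
    {"dx":-0.05,"dy":0.48,"dz":0,"spin":0.14},
    {"dx":-0.04,"dy":0.48,"dz":0,"spin":0.14},
    {"dx":-0.04,"dy":0.46,"dz":0,"spin":0.13},
    {"dx":0,"dy":0,"dz":0,"spin":0},
    {"dx":0,"dy":0,"dz":0,"spin":0}
  ]
}}

```text
time: 58.45
ee_pos: [0.5666, 0.1257, 0.3043]
eef_rot: [0.812, 0.584, -0.0, 0.0]
ft_force: [-0.3, 0.1, 0.8]
width: 0.0211
grip_force: 0.3
```

```bash
python3 -c "
from h import *
el(1,ztip=.122)"
```

```text
psi 1.247 tip [0.5666 0.1257 0.1221] | now-axes dx -0.03 dy -0.01 dz 0.01
q7 -0.77 F [-0.3  0.1  0.8] w 0.0211
```

Emit:
{"op": "move_arm", "data": {
  "steps": [
    {"dx":0,"dy":0,"dz":0,"spin":0},
    {"dx":0,"dy":0,"dz":0,"spin":0},
    {"dx":0,"dy":0,"dz":0,"spin":0},
    {"dx":0,"dy":0,"dz":-2.5,"spin":0},
    {"dx":0,"dy":0,"dz":-4,"spin":0},
    {"dx":0,"dy":0,"dz":-4,"spin":0},
    {"dx":-3,"dy":2,"dz":-3,"spin":0},
    {"dx":-4,"dy":2,"dz":0,"spin":0},
    {"dx":-4,"dy":2,"dz":0,"spin":0},
    {"dx":-4,"dy":2,"dz":0,"spin":0},
    {"dx":-4,"dy":2,"dz":0,"spin":0},
    {"dx":-4,"dy":0,"dz":0,"spin":0}
  ],
  "claw": 3.6
}}

```text
time: 59.65
ee_pos: [0.5878, -0.1272, 0.4387]
eef_rot: [0.813, 0.582, -0.0, 0.0]
ft_force: [0.7, 0.1, 0.1]
width: 0.0358
grip_force: 0.0
```

Emit:
{"op": "move_arm", "data": {
  "steps": [
    {"dx":-4,"dy":0,"dz":0,"spin":0},
    {"dx":-4,"dy":0,"dz":0,"spin":0},
    {"dx":-2,"dy":0,"dz":0,"spin":0},
    {"dx":0,"dy":0,"dz":0,"spin":0},
    {"dx":0,"dy":0,"dz":0,"spin":0}
  ]
}}

```text
time: 60.15
ee_pos: [0.5551, -0.219, 0.4393]
eef_rot: [0.813, 0.582, 0.0, -0.0]
ft_force: [-0.3, 0.1, 0.3]
width: 0.0359
grip_force: 0.0
```

```bash
python3 -c "
from h import *
c=cam('top'); np.savez('pics/t3.npz',**c)
A=(*ch(0,0),.1415); q=w2p(c,[A]); P=np.array([.6473,.3918,.1415]); u=(P-A)/np.linalg.norm(P-A)
crop(c,'g1',170,130,340,240,4.7,np.vstack([q,w2p(c,[np.array(A)+.062*u, P])]))"
```

```text
(no output)
```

View pics/g1.png

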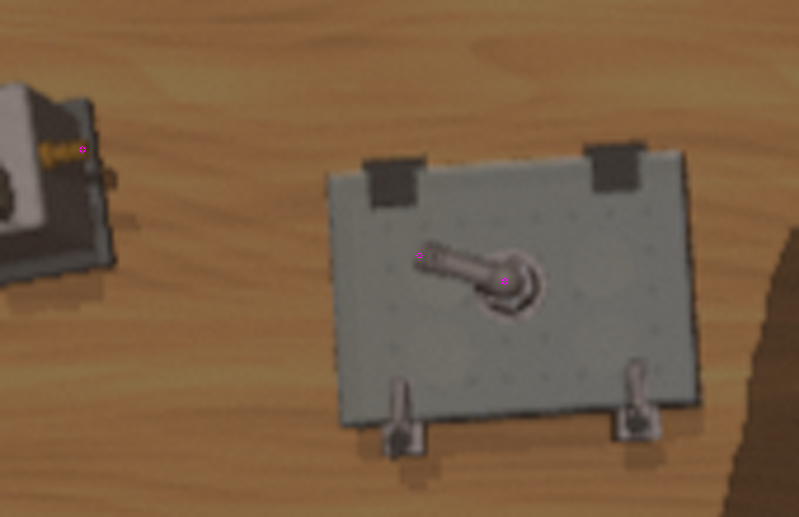

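The outlet end at crop (423,255) sits on the predicted line to the nipple at (82,149). Both turnbuttons are square at (400,405) and (636,385), the lid is flat, and the arm is clear. I hand the job in.

```bash
python3 -c "
from bench import job
print(job.close_job())"
```

```text
the job is handed in; nothing more can be done
None
```

I handed the job in with all four crucibles standing in the pan, the lid shut, both turnbuttons square over its edge, and the elbow screwed down to about 8.2 rad with its outlet in line with the pump nipple; no verdict came back, and the elbow's seating comes from tracked rotation, not a height check.

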